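# Lay out the stacked water-filter parts on their display plinths

## Task

Take the two stacks of water-filter parts apart and lay all five parts out for the visitors: each part goes upright in the middle of the plinth of its own colour (the white jar with the red cap belongs on the red plinth), and the two oblong cassettes lie lengthwise along theirs. Set each part down, do not drop it or tip it over, and let go of everything.

Things in the scene. Friction and masses are not known exactly. Their poses are not given: they have to be found in the camera images.
- blue_cassette: Filter cassette: a loose blue rectangular block, 92 mm long (its x axis), 52 mm wide (its y axis), 34 mm high, about 0.2 kg, with white stripes on the long sides. Origin at the centre of its underside, z up. At the start it lies at the foot of one of the two stacks (long side roughly along world x, within 0.3 rad), on a flat round cork mat 116 mm across and 6 mm thick, with a round stage on top of it and perhaps the jar on that.
- black_cassette: Filter cassette: a loose black rectangular block, 92 mm long (its x axis), 52 mm wide (its y axis), 34 mm high, about 0.2 kg, with silver stripes on the long sides. Origin at the centre of its underside, z up. At the start it lies at the foot of one of the two stacks (long side roughly along world x, within 0.3 rad), on a flat round cork mat 116 mm across and 6 mm thick, with a round stage on top of it and perhaps the jar on that.
- yellow_stage: Filter stage: a loose yellow upright disc, 52 mm across, 32 mm high, about 0.12 kg. Origin at the centre of its underside, z up. At the start it stands in the middle of one of the two cassettes; in one of the two stacks the red-capped jar stands on it.
- green_stage: Filter stage: a loose green upright disc, 52 mm across, 32 mm high, about 0.12 kg. Origin at the centre of its underside, z up. At the start it stands in the middle of one of the two cassettes; in one of the two stacks the red-capped jar stands on it.
- red_jar: Sample jar: a small loose closed white jar with a wide red cap, 34 mm across the cap (32 mm across the body), 45 mm high (the cap is the upper 18 mm), about 0.09 kg. Origin at the centre of its underside, z up. At the start it stands on top of the higher stack, its top about 117 mm above the table.
- blue_plinth: Display plinth: a blue rectangular plate fixed to the table, 112 mm long (its x axis), 72 mm wide (its y axis), 8 mm high, with a thin white outline in its middle (a rectangle). Origin at the centre of its underside, z up; its top is 8 mm above its origin. One of five equal plinths standing in a row, in any order, each turned up to 0.25 rad from world x; neighbours are 100 mm or more apart, centre to centre.
- black_plinth: Display plinth: a black rectangular plate fixed to the table, 112 mm long (its x axis), 72 mm wide (its y axis), 8 mm high, with a thin white outline in its middle (a rectangle). Origin at the centre of its underside, z up; its top is 8 mm above its origin. One of five equal plinths standing in a row, in any order, each turned up to 0.25 rad from world x; neighbours are 100 mm or more apart, centre to centre.
- yellow_plinth: Display plinth: a yellow rectangular plate fixed to the table, 112 mm long (its x axis), 72 mm wide (its y axis), 8 mm high, with a thin white outline in its middle (a circle). Origin at the centre of its underside, z up; its top is 8 mm above its origin. One of five equal plinths standing in a row, in any order, each turned up to 0.25 rad from world x; neighbours are 100 mm or more apart, centre to centre.
- green_plinth: Display plinth: a green rectangular plate fixed to the table, 112 mm long (its x axis), 72 mm wide (its y axis), 8 mm high, with a thin white outline in its middle (a circle). Origin at the centre of its underside, z up; its top is 8 mm above its origin. One of five equal plinths standing in a row, in any order, each turned up to 0.25 rad from world x; neighbours are 100 mm or more apart, centre to centre.
- red_plinth: Display plinth: a red rectangular plate fixed to the table, 112 mm long (its x axis), 72 mm wide (its y axis), 8 mm high, with a thin white outline in its middle (a circle). Origin at the centre of its underside, z up; its top is 8 mm above its origin. One of five equal plinths standing in a row, in any order, each turned up to 0.25 rad from world x; neighbours are 100 mm or more apart, centre to centre.
Things that resemble listed ones, but are neither listed nor needed, are in the scene too. There is more than one size of the red_jar; the job needs the largest. What is shaped like the black_cassette but orange or yellow is not meant.

How it is judged:
At the end, for the whole second after the job is handed in: Each part rests on the plinth of its own colour: centres within 12 mm horizontally, underside on the plinth top within 3 mm, upright within 0.1 rad, at rest; both cassettes along their plinth's long axis within 0.17 rad, either way round (horizontal distance between blue_cassette and blue_plinth below 0.012 m and z of blue_cassette in the frame of blue_plinth between 0.005 and 0.011 m and angle between each of blue_cassette, black_cassette, yellow_stage, green_stage, red_jar's own z axis and vertical below 0.1 rad and linear speed of each of blue_cassette, black_cassette, yellow_stage, green_stage, red_jar below 0.02 m/s and angle between the x axis of blue_cassette and the x axis of blue_plinth, either way round below 0.17 rad and horizontal distance between black_cassette and black_plinth below 0.012 m and z of black_cassette in the frame of black_plinth between 0.005 and 0.011 m and angle between the x axis of black_cassette and the x axis of black_plinth, either way round below 0.17 rad and horizontal distance between yellow_stage and yellow_plinth below 0.012 m and z of yellow_stage in the frame of yellow_plinth between 0.005 and 0.011 m and horizontal distance between green_stage and green_plinth below 0.012 m and z of green_stage in the frame of green_plinth between 0.005 and 0.011 m and horizontal distance between red_jar and red_plinth below 0.012 m and z of red_jar in the frame of red_plinth between 0.005 and 0.011 m); the robot touches nothing.
It fails at once if a part is tipped over (leans more than 0.6 rad) (angle between any of blue_cassette, black_cassette, yellow_stage, green_stage, red_jar's own z axis and vertical above 0.6 rad).
It fails at once if a part is let fall (faster than 0.8 m/s with no finger on it: a drop of over 30 mm) ((linear speed of blue_cassette above 0.8 m/s and contact force between the fingers and blue_cassette below 0.05 N) or (linear speed of black_cassette above 0.8 m/s and contact force between the fingers and black_cassette below 0.05 N) or (linear speed of yellow_stage above 0.8 m/s and contact force between the fingers and yellow_stage below 0.05 N) or (linear speed of green_stage above 0.8 m/s and contact force between the fingers and green_stage below 0.05 N) or (linear speed of red_jar above 0.8 m/s and contact force between the fingers and red_jar below 0.05 N)).
It also fails if it takes over 136 s, if anything falls off the work surface, if the arm or the gripper's body presses on something with over 40 N, if the wrist force passes 120 N, or if a joint passes its speed limit or range.

## Robot

A 6-joint arm with a two-finger parallel gripper is mounted at the origin on the work surface. World frame = base frame: x ahead of the robot, y to its left, z up, the work surface at z = 0. Lengths are in m, angles in rad, forces in N, time in s.
With the tool pointing down it reaches from about 0.325 to 0.875 m from the base axis. Payload 4.4 kg.
Tool frame: the origin (TCP) lies at the very end of the fingers, on their centre line; the grasp point (between the pads) lies 19 mm behind it; z points along the fingers, y is the direction in which the jaws open and shut (so a half turn about z gives the same grasp; the last joint's range is limited). The gripper opens to 85 mm and grips with 20 to 120 N. Pads are 22 mm wide; open, the fingers measure 114 mm over their backs; the gripper's body (76 mm by 85 mm) begins 54 mm behind the grasp point. The pads swing forward as they close: fully open they stand 13 mm farther back than shut.
Start: joints at [0.964, 0.207, 1.542, -0, 1.393, -0.15], TCP at [0.254, 0.516, 0.205] pointing down, gripper open.
Joint ranges: [-2.73, 2.73], [-0.86, 2.22], [0.23, 2.46], [-1.11, 4.25], [0.08, 2.63], [-2.82, 2.82]. Speed limits (rad/s): [2.79, 2.79, 3.14, 3.14, 3.14, 3.14].

## Interface

Orientations are given as a unit quaternion [x, y, z, w].
In Python, from plant import ctrl, eyes gives the robot as it stands. The module is installed in compiled form; this text tells all that it offers.
- The arm moves only by the tool jog_arm, never from a script. Its argument "rows" is one flat list of numbers, 7 for each row, row after row: the opening, from 0 (shut) to 1 (fully open), then the shift along the tool's x, y, z in m, then the turn, a rotation vector about the tool's x, y, z in degrees. In form: [hand, tx, ty, tz, rx, ry, rz, hand, tx, ty, tz, rx, ry, rz, ...]. A call has 1 to 10 rows; each row shifts and turns the commanded pose from where the row before left it, along the tool's axes as they then stand; what a row does not reach is not made up. A row lasts 1/10 s, in which the tool goes at most 50 mm and 8.59 degrees, less where a joint would pass 70% of its speed; a pose out of reach is approached as far as the arm can. A call is refused whole if a number of a shift passes 0.05 or a number of a turn 8.59, either way. A call with a gripper value outside its range is refused whole. The fingers move at their own pace and stop on an object; "grip_force" is the grip in N (left out, the last holds). Time passes only in rows, so rows that do not move let the fingers close. It gives the time, the measured TCP pose, the force and the opening at its end, in the units of the state.
- ctrl.get_state(): the state, without advancing time (a new reading comes with each control period).
- eyes.capture(name): name is "side" or "top" or "wrist"; returns the picture (400x640x3 uint8, red, green, blue); there is no depth.
- eyes.camera_model(name): a dict with "camera_matrix" (3x3 intrinsics, pixels), "T" (4x4, takes a point from camera to world coordinates). Camera axes: x right, y down, z forward; pixel columns grow to the right and rows downward; lengths in m; the calibration is good to about 2 mm. A picture is of the moment at which its call begins: read the wrist's pose just before it. camera_model takes no time and is no camera call; for the wrist camera it gives the pose at the moment of the call.
- ctrl.hand_in(): hands the job in, once; it reports no verdict.
The state is a dict: "time": time; "joint_positions": joint angles; "dq": joint speeds; "joint_torque": joint torques, N m; "eef_pos": TCP position; "eef_rot": TCP orientation; "ft_force": force on the tool from outside, world axes, zero at the start; "torque": the same for the moment, N m; "grip_width": opening from 0.0 (shut) to 1.0 (fully open).
Only numpy, scipy, OpenCV 4.12 (cv2) and the standard library are available. Lean on these libraries where they do the work, as an engineer would, in place of code of your own. Each camera call takes 0.05 s, during which the arm holds its last target.

## Working session

There is one attempt and no reset: what is moved stays moved. The work goes in short steps, Python scripts to look and compute and a tool call to move; the robot and the scene stay as the last step left them, time stands still between calls to the robot, and variables do not carry over. Pictures are saved under pics/ and viewed, and the job is handed in when it is done.

Besides the shell and the picture viewer there is one more tool, called after "Emit:" as name(argument=value, ...) on one line, values as JSON. jog_arm: Moves the arm, as the interface text tells. Its arguments: {"type":"object","properties":{"rows":{"type":"array"},"grip_force":{"type":"number"}},"required":["rows"]}

```bash
mkdir -p pics; python3 - <<'E'
from plant import ctrl, eyes
import cv2, numpy as np
s=ctrl.get_state(); print({k:np.round(v,3).tolist() for k,v in s.items()})
for n in ("top","side","wrist"):
    m=eyes.camera_model(n); print(n,np.round(m["camera_matrix"],1).tolist(),np.round(m["T"],4).tolist())
    im=eyes.capture(n); cv2.imwrite(f"pics/{n}0.png",im[:,:,::-1])
E
```

```text
{'time': 0.0, 'joint_positions': [0.964, 0.207, 1.543, 0.0, 1.394, -0.151], 'dq': [-0.002, 0.0, 0.0, 0.001, -0.0, -0.001], 'joint_torque': [-0.001, -38.303, -29.16, -0.0, 0.011, -0.0], 'eef_pos': [0.253, 0.515, 0.204], 'eef_rot': [0.226, 0.974, -0.001, -0.0], 'ft_force': [-0.112, 0.654, -0.537], 'torque': [-0.001, 0.041, 0.02], 'grip_width': 0.999}
top [[514.0, 0.0, 323.0], [0.0, 514.0, 196.5], [0.0, 0.0, 1.0]] [[0.0108, -0.996, 0.0889, 0.3608], [-0.9999, -0.0113, -0.0054, 0.0211], [0.0064, -0.0889, -0.996, 1.3006], [0.0, 0.0, 0.0, 1.0]]
side [[402.5, 0.0, 319.2], [0.0, 402.5, 205.2], [0.0, 0.0, 1.0]] [[0.8441, -0.2869, 0.453, 0.0471], [-0.536, -0.4764, 0.697, -0.6597], [0.0158, -0.8311, -0.5559, 0.5992], [0.0, 0.0, 0.0, 1.0]]
wrist [[279.7, 0.0, 317.3], [0.0, 279.7, 200.5], [0.0, 0.0, 1.0]] [[0.4406, 0.8518, 0.2833, 0.1808], [0.8977, -0.4175, -0.1408, 0.5514], [-0.0017, 0.3164, -0.9486, 0.3724], [0.0, 0.0, 0.0, 1.0]]
```

View pics/top0.png

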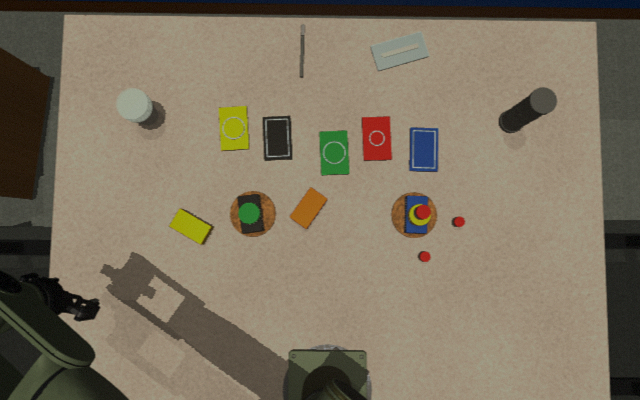

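View pics/side0.png

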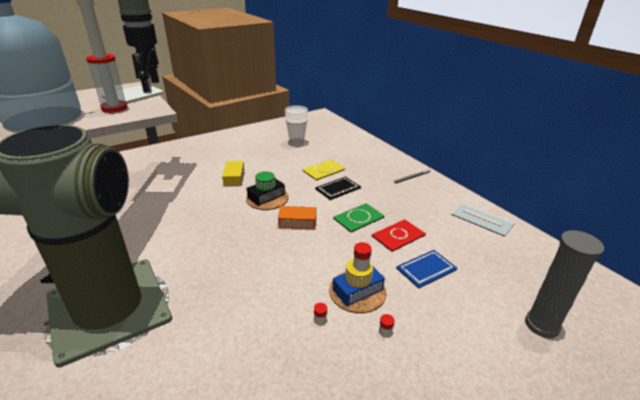

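View pics/wrist0.png

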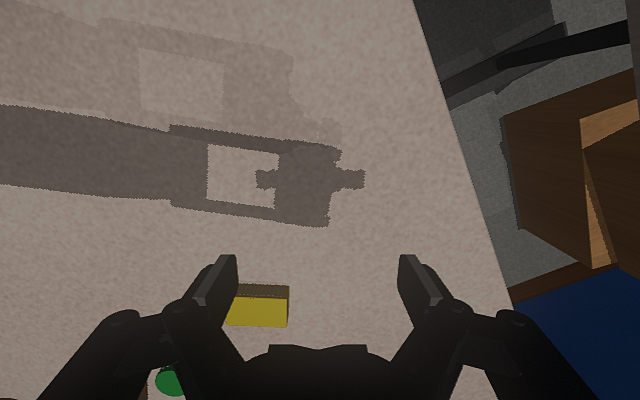

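The top view shows, left to right: yellow (233,128), black (277,138), green (334,153), red (376,138) and blue (424,149) plinths. The black cassette with the green stage is at (250,213). The blue cassette with the yellow stage and jar is at (417,214).

Red-capped candidates are (423,212) on the stack, and (459,222) and (425,256) on the table. The one on the stack fits: it stands on the higher stack and looks the largest. The orange block (308,207) and yellow block (191,226) are decoys. Next I'll confirm with a crop and measure.

```bash
cat > h.py <<'E'
from plant import ctrl, eyes
import cv2, numpy as np
def ray(m,uv):
    K=np.array(m["camera_matrix"]);T=np.array(m["T"])
    uv=np.atleast_2d(uv).astype(float)
    d=np.c_[uv,np.ones(len(uv))]@np.linalg.inv(K).T@T[:3,:3].T
    return T[:3,3],d
def plane(m,uv,z):
    o,d=ray(m,uv); return o+d*((z-o[2])/d[:,2:3])
def tri(m1,p1,m2,p2):
    P=[]
    for m in(m1,m2):
        T=np.linalg.inv(np.array(m["T"]));P.append(np.array(m["camera_matrix"])@T[:3])
    X=cv2.triangulatePoints(P[0],P[1],np.float64(p1).reshape(2,1),np.float64(p2).reshape(2,1))
    X=(X[:3]/X[3]).ravel()
    err=[]
    for Pm,p in zip(P,(p1,p2)):
        q=Pm@np.r_[X,1];err.append(np.linalg.norm(q[:2]/q[2]-p))
    return X,err
R={'yellow':((22,120,80),(34,255,255)),'green':((45,100,40),(85,255,255)),'blue':((105,120,40),(125,255,255)),'red':((0,150,60),(6,255,255)),'orange':((8,150,80),(18,255,255))}
def mask(im,c):
    hsv=cv2.cvtColor(im,cv2.COLOR_RGB2HSV)
    if c=='black': return cv2.inRange(hsv,(0,0,0),(180,255,62))
    m=cv2.inRange(hsv,*R[c])
    if c=='red': m|=cv2.inRange(hsv,(174,150,60),(180,255,255))
    return m
def blobs(im,c,roi,amin=40):
    m=mask(im,c);k=np.zeros_like(m);x0,y0,x1,y1=roi;k[y0:y1,x0:x1]=m[y0:y1,x0:x1]
    cs,_=cv2.findContours(k,cv2.RETR_EXTERNAL,cv2.CHAIN_APPROX_NONE)
    return [c_ for c_ in cs if cv2.contourArea(c_)>amin]
def cen(c):
    M=cv2.moments(c);return np.array([M['m10']/M['m00'],M['m01']/M['m00']])
E
python3 - <<'E'
from h import *
top=cv2.imread('pics/top0.png')[:,:,::-1].copy();side=cv2.imread('pics/side0.png')[:,:,::-1].copy()
mt=eyes.camera_model('top');ms=eyes.camera_model('side')
for n,im,roi in(('top',top,(150,80,490,280)),('side',side,(200,140,470,340))):
  for c in('yellow','green','blue','red','orange','black'):
    for b in blobs(im,c,roi):
      print(n,c,cen(b).round(1),cv2.contourArea(b),cv2.boundingRect(b))
a=cv2.resize(top[180:280,370:480],None,fx=3.5,fy=3.5,interpolation=cv2.INTER_CUBIC)
b=cv2.resize(side[230:340,300:410],None,fx=3.5,fy=3.5,interpolation=cv2.INTER_CUBIC)
h=max(a.shape[0],b.shape[0]);a=np.pad(a,((0,h-a.shape[0]),(0,0),(0,0)));b=np.pad(b,((0,h-b.shape[0]),(0,0),(0,0)))
cv2.imwrite('pics/crop0.png',np.hstack([a,b])[:,:,::-1])
E
```

```text
top yellow [190.  225.9] 760.0 (169, 209, 43, 35)
top yellow [416.9 217.3] 146.5 (409, 204, 22, 22)
top yellow [233.4 127.8] 1162.0 (219, 106, 30, 45)
top green [248.8 212.7] 346.0 (238, 202, 22, 22)
top green [333.8 152.4] 1129.0 (320, 131, 29, 44)
top blue [414.7 227.9] 148.0 (406, 217, 21, 16)
top blue [415.2 200.5] 153.5 (406, 196, 21, 16)
top blue [423.3 148.9] 1105.0 (410, 128, 28, 43)
top red [424.5 256.4] 72.0 (420, 252, 10, 10)
top red [458.7 221.4] 71.5 (454, 217, 11, 10)
top red [422.7 211.5] 141.0 (416, 205, 15, 14)
top red [376.3 138. ] 1122.5 (362, 117, 30, 43)
top orange [431.5 215.6] 123.0 (425, 199, 11, 33)
top orange [235.3 215.9] 171.0 (231, 199, 11, 34)
top orange [400.5 215.3] 338.0 (392, 193, 33, 44)
top orange [265.1 212. ] 375.5 (241, 191, 34, 45)
top orange [308.1 207.7] 717.5 (290, 188, 37, 41)
top black [251.5 213.9] 382.0 (238, 194, 27, 40)
top black [277.1 137.7] 1107.5 (263, 116, 29, 45)
top black [153.5 116.3] 73.0 (150, 106, 8, 19)
side yellow [358.3 272.2] 265.0 (346, 259, 27, 28)
side yellow [232.6 172.5] 381.5 (223, 161, 20, 24)
side yellow [323.3 169. ] 405.5 (303, 160, 42, 20)
side green [358.  216.8] 536.0 (334, 204, 50, 27)
side green [264.5 176.8] 137.0 (256, 172, 18, 11)
side blue [343.5 288.4] 348.5 (334, 274, 31, 31)
side blue [376.3 277.2] 97.0 (369, 268, 15, 18)
side blue [424.8 276. ] 135.5 (397, 265, 59, 22)
side blue [426.4 266.5] 567.0 (404, 254, 45, 26)
side blue [440.9 155.9] 2012.0 (384, 140, 86, 49)
side red [386.8 321.2] 140.0 (381, 314, 13, 15)
side red [320.1 309.5] 127.0 (314, 303, 13, 14)
side red [362.2 250.6] 207.0 (355, 243, 16, 17)
side red [398.1 234.6] 811.5 (372, 220, 53, 31)
side orange [297.1 213.6] 465.5 (279, 205, 37, 24)
side black [337.9 192.4] 42.0 (316, 186, 44, 13)
side black [264.9 193.3] 446.5 (247, 180, 37, 26)
side black [337.4 186.1] 210.5 (322, 179, 32, 15)
```

View pics/crop0.png

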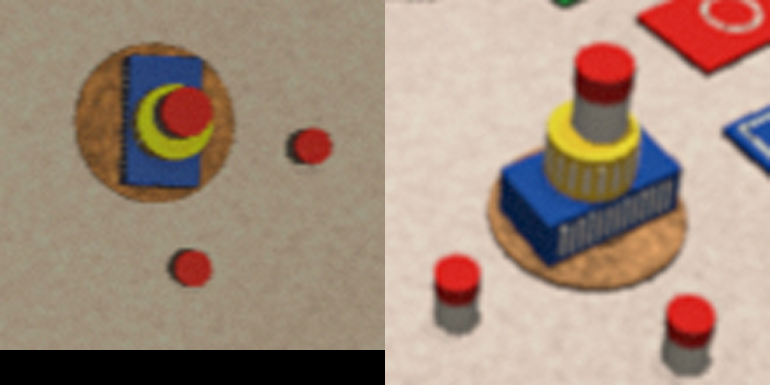

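The crop confirms it: the stacked jar's cap is about 15 px across against 10 px for the two loose jars. Now the positions.

```bash
python3 - <<'E'
from h import *
top=cv2.imread('pics/top0.png')[:,:,::-1].copy();side=cv2.imread('pics/side0.png')[:,:,::-1].copy()
mt=eyes.camera_model('top');ms=eyes.camera_model('side')
tr=(150,80,490,185);sr=(300,155,470,290)
def rect(c,z,m=mt):
    p=plane(m,c.reshape(-1,2),z)[:,:2]
    (cx,cy),(w,h),a=cv2.minAreaRect((p*1000).astype(np.float32))
    if w<h: w,h,a=h,w,a+90
    a=(a+90)%180-90
    return np.round([cx,cy,w,h,a],1)
for c in('yellow','black','green','red','blue'):
    b=max(blobs(top,c,tr),key=cv2.contourArea)
    hull=cv2.convexHull(b); 
    print(c,'plinth z8',rect(b,.008))
    ss=[q for q in blobs(side,c,sr,30)]
    best=min(((tri(mt,cen(hull),ms,cen(cv2.convexHull(q))),cen(q)) for q in ss),key=lambda t:sum(t[0][1]))
    print('   tri',best[0][0].round(4),np.round(best[0][1],1),best[1].round(0))
# jar cap: top ; stages
for name,c,roi,z in(('jar','red',(405,200,435,225),.117),('green','green',(235,200,262,228),.072),('ydisc','yellow',(405,200,435,228),.072)):
    b=max(blobs(top,c,roi),key=cv2.contourArea)
    (u,v),r=cv2.minEnclosingCircle(b); print(name,(u,v),r,plane(mt,[(u,v)],z).round(4), 'diam', 2*(r+.5)*(1.3-z)/514)
# cassettes
for name,c,roi in(('blue','blue',(400,190,432,240)),('black','black',(236,190,266,236))):
    bs=blobs(top,c,roi); allp=np.vstack(bs); print(name,rect(allp,.040))
# heights: cap top via side ellipse top: cap blob 16 wide => top face centre ~ top+ (ellipse half-height)
for nm,pt,ps in(('jar cap top',(423,211.5),(362.2,248)),('green top',(248.8,212.7),(264.5,176.5)),):
    print(nm,tri(mt,np.array(pt),ms,np.array(ps)))
print('tcp',ctrl.get_state()['eef_pos'],ctrl.get_state()['time'])
E
```

```text
yellow plinth z8 [649.5 244.6 113.2  72.3   4.2]
   tri [0.6491 0.2454 0.0062] [0.3 0.3] [323. 169.]
black plinth z8 [624.9 133.  111.9  69.6   3.3]
   tri [0.6236 0.1329 0.0112] [0.2 0.3] [337. 186.]
green plinth z8 [589.  -12.6 110.7  71.2   0.7]
   tri [ 0.5886 -0.0119  0.0054] [0.3 0.5] [358. 217.]
red plinth z8 [ 627.8 -120.3  110.8   71.1    2.4]
   tri [ 0.6274 -0.1201  0.0047] [0.3 0.5] [398. 235.]
blue plinth z8 [ 6.007e+02 -2.408e+02  1.092e+02  6.920e+01 -2.000e-01]
   tri [ 0.6002 -0.24    0.0084] [0.2 0.4] [426. 266.]
jar (422.73468017578125, 211.5102081298828) 7.283308029174805 [[ 0.4342 -0.2159  0.117 ]] diam 0.035827445130403875
green (248.90145874023438, 212.68612670898438) 11.132948875427246 [[0.4295 0.1913 0.072 ]] diam 0.055584674003987
ydisc (419.3273620605469, 214.8745880126953) 11.120954513549805 [[ 0.4288 -0.2167  0.072 ]] diam 0.055527362422720467
blue [ 4.327e+02 -2.147e+02  8.920e+01  4.930e+01 -4.000e-01]
black [429.8 192.1  93.1  54.8   9.6]
jar cap top (array([ 0.43386524, -0.21650251,  0.11552715]), [np.float64(0.22182891644894848), np.float64(0.44675562613367925)])
green top (array([0.42877183, 0.19207959, 0.07041543]), [np.float64(0.35721149460913026), np.float64(0.5270954451645492)])
tcp [0.25327988 0.51551362 0.2045703 ] 0.15
```

Emit:
jog_arm(rows=[1, 0, 0, 0, 0, 0, -6.5, 1, 0, 0, 0, 0, 0, -6.5, 1, 0, 0, 0, 0, 0, -6.5, 1, 0, 0, 0, 0, 0, -6.6, 1, -0.02, -0.05, 0, 0, 0, 0, 1, -0.02, -0.05, 0, 0, 0, 0, 1, -0.02, -0.05, 0, 0, 0, 0, 1, -0.02, -0.05, 0, 0, 0, 0, 1, -0.02, -0.05, 0, 0, 0, 0, 1, -0.02, -0.05, 0, 0, 0, 0])

```text
time: 1.15
eef_pos: [0.3648, 0.2355, 0.2053]
eef_rot: [0.0, 1.0, -0.0, 0.0]
ft_force: [1.1, 0.2, 1.1]
grip_width: 1.003
```

```bash
cat >> h.py <<'E'
def shot(cam,name,save=True):
    m=eyes.camera_model(cam);im=eyes.capture(cam);cv2.imwrite(f'pics/{name}.png',im[:,:,::-1])
    np.savez(f'pics/{name}.npz',K=m['camera_matrix'],T=m['T']);return m,im
def load(name):
    z=np.load(f'pics/{name}.npz');return dict(camera_matrix=z['K'],T=z['T']),cv2.imread(f'pics/{name}.png')[:,:,::-1].copy()
E
python3 - <<'E'
from h import *
print(ctrl.get_state()['eef_pos'].round(4) if hasattr(ctrl.get_state()['eef_pos'],'round') else ctrl.get_state()['eef_pos'])
shot('wrist','w1')
E
```

```text
[0.3648 0.2355 0.2053]
```

View pics/w1.png

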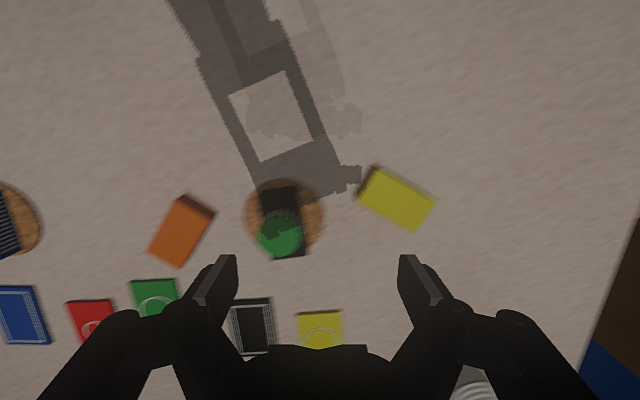

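Emit:
jog_arm(rows=[1, -0.001, -0.048, 0, 0, 0, 0, 1, -0.001, -0.048, 0, 0, 0, 0, 1, -0.001, -0.048, 0, 0, 0, 0, 1, -0.001, -0.048, 0, 0, 0, 0, 1, -0.001, -0.048, 0, 0, 0, 0, 1, -0.001, -0.048, 0, 0, 0, 0, 1, -0.001, -0.048, 0, 0, 0, 0, 1, -0.001, -0.048, 0, 0, 0, 0, 1, -0.001, -0.048, 0, 0, 0, 0, 1, 0, 0, 0, 0, 0, 0])

```text
time: 2.2
eef_pos: [0.373, -0.1998, 0.2057]
eef_rot: [0.004, 1.0, -0.001, 0.0]
ft_force: [-1.8, 1.3, -0.6]
grip_width: 0.997
```

```bash
python3 - <<'E'
from h import *
shot('top','t2a')
m,im=shot('wrist','w2'); s=ctrl.get_state();print(s['eef_pos'],s['eef_rot'],s['time'])
E
```

```text
[ 0.3727275  -0.19504171  0.20501197] [ 2.08135126e-03  9.99997446e-01  7.32120808e-04 -4.89313274e-04] 2.3
```

View pics/w2.png

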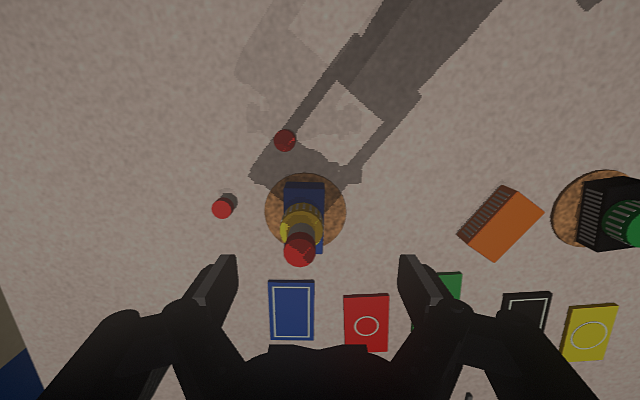

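The wrist view shows the jar cap at about (299,250), the yellow stage below it at (303,228), and the plinths at the bottom. Triangulating against the top view.

```bash
python3 - <<'E'
from h import *
mw,w=load('w2'); mt=eyes.camera_model('top');top=cv2.imread('pics/top0.png')[:,:,::-1].copy()
bj=max(blobs(w,'red',(270,220,330,280)),key=cv2.contourArea);print('cap',cv2.boundingRect(bj))
(u,v),(a,b),an=cv2.fitEllipse(bj);print((u,v),a,b)
print('cap z117',plane(mw,[(u,v)],.117).round(4))
print('tri cap',tri(mt,np.array([422.7,211.5]),mw,np.array([u,v])))
for c,roi,tp in(('blue',(255,270,330,350),(423.3,148.9)),('red',(335,285,395,355),(376.3,138))):
    q=max(blobs(w,c,roi),key=cv2.contourArea);h=cv2.convexHull(q)
    p=plane(mw,q.reshape(-1,2),.008)[:,:2]; print(c,cv2.minAreaRect((p*1000).astype(np.float32)),tri(mt,np.array(tp),mw,cen(h)))
E
```

```text
cap (284, 238, 31, 29)
(298.8980407714844, 252.2095947265625) 27.428363800048828 30.54802703857422
cap z117 [[ 0.4334 -0.2162  0.117 ]]
tri cap (array([ 0.43431532, -0.21618973,  0.11528625]), [np.float64(0.02040780718415901), np.float64(0.1551844189548041)])
blue ((599.7528686523438, -239.92645263671875), (69.64522552490234, 109.8710708618164), 88.87744140625) (array([ 0.60188374, -0.24125845,  0.0020637 ]), [np.float64(0.05005805340020128), np.float64(0.27070915137624124)])
red ((626.9922485351562, -119.86573791503906), (111.19275665283203, 70.83297729492188), 2.8508894443511963) (array([ 0.62829427, -0.12011293,  0.00262927]), [np.float64(0.31191882939301213), np.float64(1.6653828444206868)])
```

Emit:
jog_arm(rows=[1, -0.03, -0.01, 0, 0, 0, 0, 1, -0.031, -0.011, 0, 0, 0, 0, 1, 0, 0, 0, 0, 0, 0, 1, 0, 0, 0.04, 0, 0, 0, 1, 0, 0, 0.04, 0, 0, 0, 1, 0, 0, 0, 0, 0, 0, 1, 0, 0, 0, 0, 0, 0], grip_force=30)

```text
time: 3.0
eef_pos: [0.4334, -0.214, 0.1254]
eef_rot: [-0.0, 1.0, 0.001, -0.001]
ft_force: [-0.2, -0.0, 0.1]
grip_width: 1.002
```

Emit:
jog_arm(rows=[1, -0.001, -0.002, 0.037, 0, 0, 0, 1, 0, 0, 0, 0, 0, 0, 1, 0, 0, 0, 0, 0, 0, 0.3, 0, 0, 0, 0, 0, 0, 0.3, 0, 0, 0, 0, 0, 0, 0, 0, 0, 0, 0, 0, 0, 0, 0, 0, 0, 0, 0, 0, 0, 0, 0, 0, 0, 0, 0, 0, 0, 0, 0, 0, 0, 0, 0, 0, 0, 0, 0, 0])

```text
validation failed for argument at $.ro...
```

```bash
python3 - <<'E'
from h import *
m,im=shot('side','s3'); cv2.imwrite('pics/s3c.png',cv2.resize(im[180:320,270:470],None,fx=4,fy=4)[:,:,::-1])
E
```

```text
(no output)
```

View pics/s3c.png

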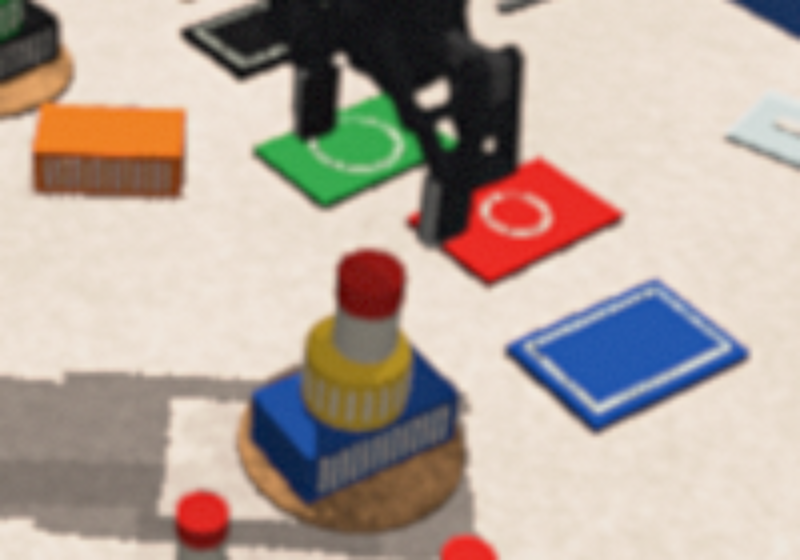

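Emit:
jog_arm(rows=[1, -0.001, -0.002, 0.037, 0, 0, 0, 1, 0, 0, 0, 0, 0, 0, 1, 0, 0, 0, 0, 0, 0, 0.3, 0, 0, 0, 0, 0, 0, 0, 0, 0, 0, 0, 0, 0, 0, 0, 0, 0, 0, 0, 0, 0, 0, 0, 0, 0, 0, 0, 0, 0, 0, 0, 0, 0, 0, 0, 0, 0, 0, 0, 0, 0], grip_force=30)

```text
time: 3.95
eef_pos: [0.4402, -0.2218, 0.0947]
eef_rot: [0.0, 1.0, -0.004, 0.005]
ft_force: [-1.7, -0.5, 20.1]
grip_width: 0.091
```

```bash
python3 - <<'E'
from h import *
m,im=shot('side','s4'); cv2.imwrite('pics/s4c.png',cv2.resize(im[180:320,270:470],None,fx=4,fy=4)[:,:,::-1]); s=ctrl.get_state();print(s['eef_pos'],s['grip_width'],s['ft_force'])
E
```

```text
[ 0.44018517 -0.22181364  0.09469501] 0.09731431177705668 [-0.97560906  0.68818129 20.83869697]
```

View pics/s4c.png

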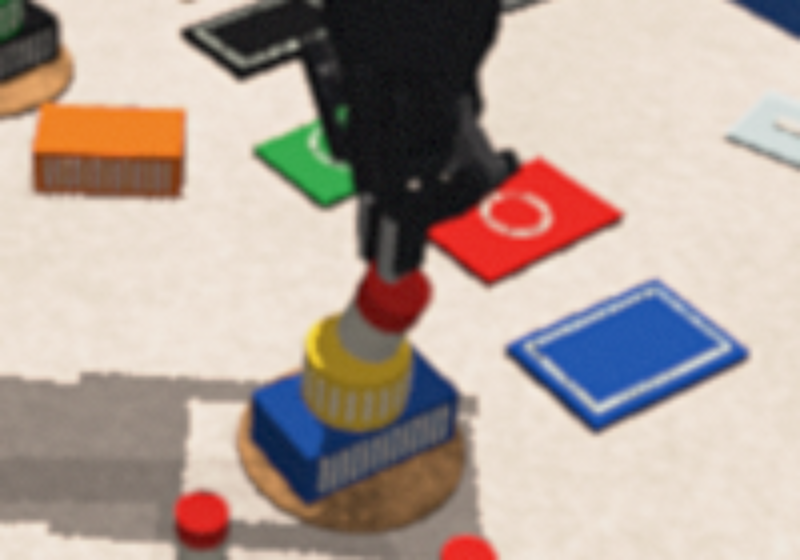

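The fingers shut on the jar's edge and tilted it. I'm analysing before moving anything.

```bash
python3 - <<'E'
from h import *
s=ctrl.get_state()
def proj(m,X):
    T=np.linalg.inv(np.array(m['T']));q=np.array(m['camera_matrix'])@(T[:3]@np.r_[X,1]);return (q[:2]/q[2]).round(1)
for n in('side','top','wrist'):
    m=eyes.camera_model(n);print(n,proj(m,s['eef_pos']))
m,w=shot('wrist','w4');m,t=shot('top','t4')
cv2.imwrite('pics/w4c.png',cv2.resize(w[180:330,200:420],None,fx=3.5,fy=3.5)[:,:,::-1])
cv2.imwrite('pics/t4c.png',cv2.resize(t[170:270,370:480],None,fx=5,fy=5)[:,:,::-1])
E
```

```text
side [366.2 256.9]
top [423.3 209.6]
wrist [317.6 236.2]
```

View pics/w4c.png

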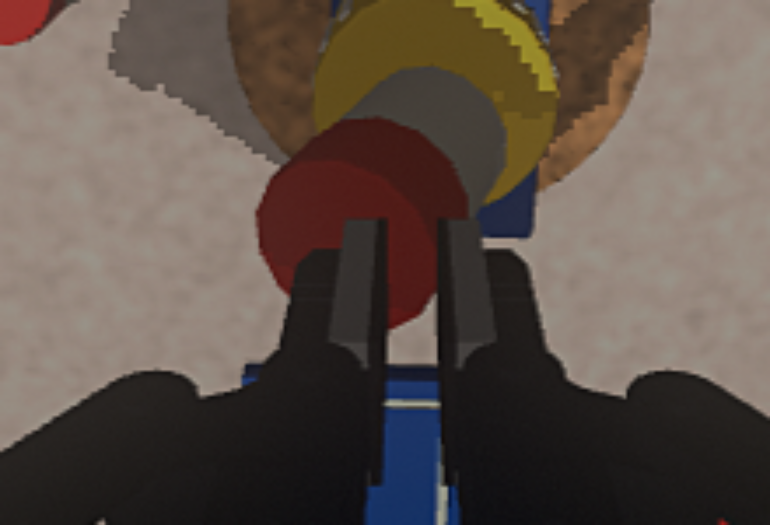

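View pics/t4c.png

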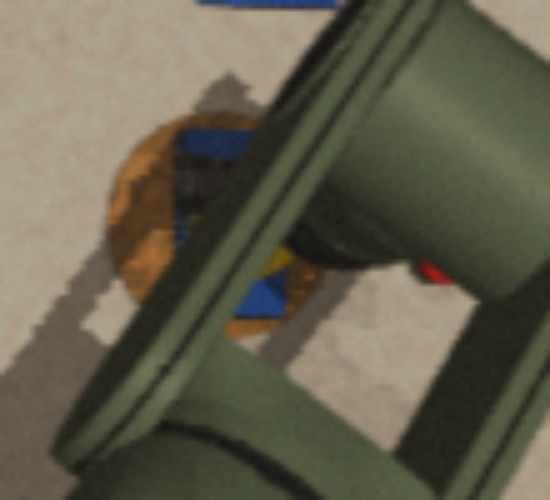

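```bash
python3 - <<'E'
from h import *
ms=eyes.camera_model('side');mw=eyes.camera_model('wrist')
_,w=load('w4');_,s=load('s4')
bw=max(blobs(w,'red',(260,200,340,290)),key=cv2.contourArea);bs=max(blobs(s,'red',(345,235,385,270)),key=cv2.contourArea)
cw=cen(cv2.convexHull(bw));cs=cen(cv2.convexHull(bs));print(cw,cs)
X,e=tri(ms,cs,mw,cw);print('cap centre',X,e)
# base hint: yellow top centre ~ (0.4288,-0.2167,.072)
b=np.array([.434,-.216,.072]);d=X-b;print('lean from nominal base',np.degrees(np.arctan2(np.linalg.norm(d[:2]),d[2])),d)
# crops larger
cv2.imwrite('pics/s4d.png',cv2.resize(s[230:300,330:410],None,fx=9,fy=8,interpolation=cv2.INTER_CUBIC)[:,:,::-1])
E
```

```text
[303.30489947 242.6941896 ] [367.55220418 253.54988399]
cap centre [ 0.43563454 -0.23008123  0.11119451] [np.float64(0.17080635618419865), np.float64(1.0800902358721902)]
lean from nominal base 19.883926574270802 [ 0.00163454 -0.01408123  0.03919451]
```

View pics/s4d.png

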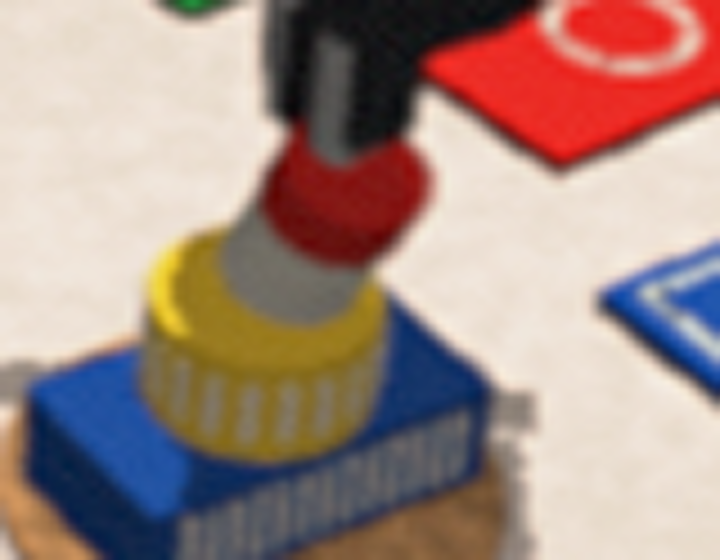

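```bash
python3 - <<'E'
from h import *
s=ctrl.get_state()
def proj(m,X):
    T=np.linalg.inv(np.array(m['T']));q=np.array(m['camera_matrix'])@(T[:3]@np.r_[X,1]);return (q[:2]/q[2]).round(1)
for t in(0,.005,.01,.015,.02):
    X=s['eef_pos']+np.array([0,0,t]);print(t,[proj(eyes.camera_model(n),X) for n in('side','wrist')])
E
```

```text
0 [array([366.1, 256.9]), array([317.5, 236.2])]
0.005 [array([366.4, 254.9]), array([317.5, 239.6])]
0.01 [array([366.6, 252.8]), array([317.4, 243.3])]
0.015 [array([366.8, 250.8]), array([317.4, 247.2])]
0.02 [array([367. , 248.7]), array([317.3, 251.2])]
```

The fingertips are about 10 mm behind the TCP and rest on the cap's face. The jar leans about 20°, which is inside its own stable range, so I'll ease up slowly and let it rock back.

Emit:
jog_arm(rows=[0, 0, 0, -0.003, 0, 0, 0, 0, 0, 0, -0.003, 0, 0, 0, 0, 0, 0, -0.003, 0, 0, 0, 0, 0, 0, -0.003, 0, 0, 0, 0, 0, 0, -0.003, 0, 0, 0, 0, 0, 0, -0.003, 0, 0, 0], grip_force=20)

```text
time: 4.7
eef_pos: [0.4347, -0.2174, 0.1061]
eef_rot: [0.001, 1.0, 0.0, -0.001]
ft_force: [-0.0, 0.4, -0.4]
grip_width: 0.0
```

```bash
python3 - <<'E'
from h import *
m,im=shot('side','s5'); a=cv2.resize(im[220:310,320:420],None,fx=4,fy=4); m,w=shot('wrist','w5');b=cv2.resize(w[190:310,250:380],None,fx=3,fy=3)
cv2.imwrite('pics/c5.png',np.hstack([a,b])[:,:,::-1]); s=ctrl.get_state();print(s['eef_pos'],s['grip_width'],s['ft_force'])
E
```

```text
[ 0.43521315 -0.21782774  0.10662984] 0.0005068770215798702 [-0.00151958 -0.46844487 -0.14027089]
```

View pics/c5.png

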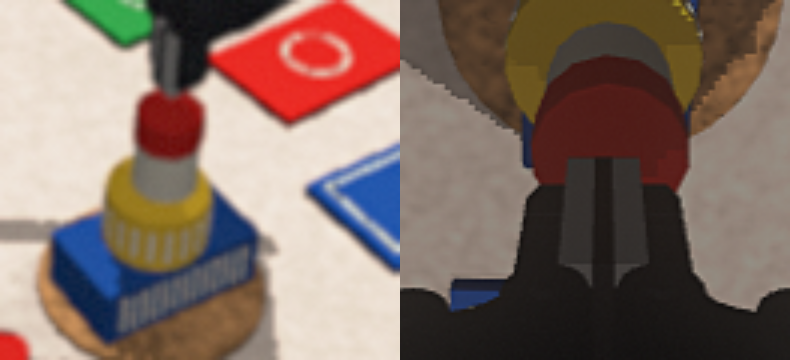

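```bash
python3 - <<'E'
from h import *
from scipy.spatial.transform import Rotation as Ro
def proj(m,X):
    T=np.linalg.inv(np.array(m['T']));q=np.array(m['camera_matrix'])@(T[:3]@np.r_[X,1]);return (q[:2]/q[2]).round(1)
s=ctrl.get_state();m=eyes.camera_model('wrist');R=Ro.from_quat(s['eef_rot']).as_matrix()
for w in(0,.0425,-.0425):
  for x in(-.011,0,.011):
   for t in(0,.01,.02,.03):
    print(w,x,t,proj(m,s['eef_pos']+R@[x,w,-t]))
E
```

```text
0 -0.011 0 [317.5 251. ]
0 -0.011 0.01 [317.5 258.6]
0 -0.011 0.02 [317.6 267.1]
0 -0.011 0.03 [317.6 276.6]
0 0 0 [317.5 236.2]
0 0 0.01 [317.6 243.2]
0 0 0.02 [317.6 250.9]
0 0 0.03 [317.6 259.7]
0 0.011 0 [317.5 220.8]
0 0.011 0.01 [317.6 227. ]
0 0.011 0.02 [317.6 234.1]
0 0.011 0.03 [317.6 241.9]
0.0425 -0.011 0 [380.6 251. ]
0.0425 -0.011 0.01 [384.  258.6]
0.0425 -0.011 0.02 [387.7 267.1]
0.0425 -0.011 0.03 [391.9 276.6]
0.0425 0 0 [381.8 236.2]
0.0425 0 0.01 [385.3 243.2]
0.0425 0 0.02 [389.2 250.9]
0.0425 0 0.03 [393.6 259.7]
0.0425 0.011 0 [383.  220.8]
0.0425 0.011 0.01 [386.7 227.1]
0.0425 0.011 0.02 [390.7 234.1]
0.0425 0.011 0.03 [395.3 241.9]
-0.0425 -0.011 0 [254.4 251. ]
-0.0425 -0.011 0.01 [251.1 258.6]
-0.0425 -0.011 0.02 [247.4 267.1]
-0.0425 -0.011 0.03 [243.3 276.6]
-0.0425 0 0 [253.2 236.2]
-0.0425 0 0.01 [249.8 243.1]
-0.0425 0 0.02 [245.9 250.9]
-0.0425 0 0.03 [241.6 259.6]
-0.0425 0.011 0 [252.  220.8]
-0.0425 0.011 0.01 [248.4 227. ]
-0.0425 0.011 0.02 [244.4 234. ]
-0.0425 0.011 0.03 [239.9 241.9]
```

```bash
python3 - <<'E'
from h import *
_,a=load('w5');_,b=load('w2')
A=cv2.resize(a[200:320,240:400],None,fx=4,fy=4);B=cv2.resize(b[230:330,180:460],None,fx=2.5,fy=2.5)
cv2.imwrite('pics/f1.png',A[:,:,::-1]);cv2.imwrite('pics/f2.png',B[:,:,::-1])
E
```

```text
(no output)
```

View pics/f1.png

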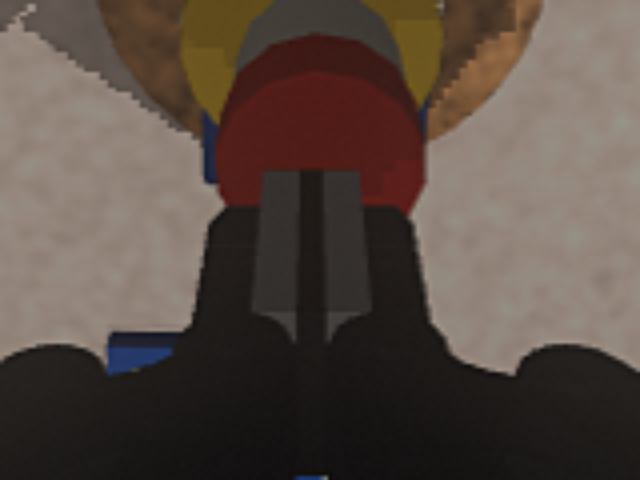

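View pics/f2.png

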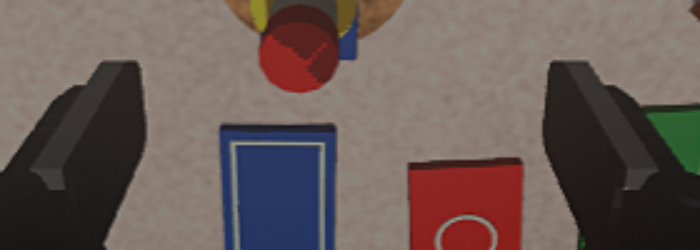

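The jar is upright again and free. The pictures disagree with the nominal tool. Shut, the pad ends project about 25–30 mm behind the reported TCP, which explains the miss: the fingers closed above the cap. I'll open fully, which clears the stage too, descend, and check in the pictures before closing.

Emit:
jog_arm(rows=[0, 0, 0, -0.04, 0, 0, 0, 1, 0, 0, 0, 0, 0, 0, 1, 0, 0, 0, 0, 0, 0, 1, 0, 0, 0, 0, 0, 0, 1, 0, 0, 0, 0, 0, 0, 1, 0, 0, 0.03, 0, 0, 0, 1, 0, 0, 0.03, 0, 0, 0, 1, 0, 0, 0.018, 0, 0, 0, 1, 0, 0, 0, 0, 0, 0, 1, 0, 0, 0, 0, 0, 0])

```text
time: 5.8
eef_pos: [0.4347, -0.2174, 0.068]
eef_rot: [0.001, 1.0, 0.001, -0.001]
ft_force: [0.1, 0.7, -0.3]
grip_width: 0.997
```

```bash
python3 - <<'E'
from h import *
m,im=shot('side','s6'); a=cv2.resize(im[200:310,310:430],None,fx=4,fy=4); m,w=shot('wrist','w6');b=cv2.resize(w[160:310,200:440],None,fx=3,fy=3)
cv2.imwrite('pics/c6.png',a[:,:,::-1]);cv2.imwrite('pics/d6.png',b[:,:,::-1]); s=ctrl.get_state();print(s['eef_pos'],s['grip_width'],s['ft_force'])
E
```

```text
[ 0.43599449 -0.21837709  0.06954171] 0.9948617703576115 [-0.58618619 -0.15319542  0.24462218]
```

View pics/c6.png

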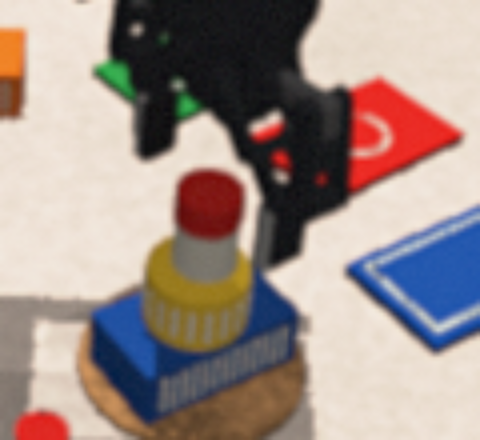

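View pics/d6.png

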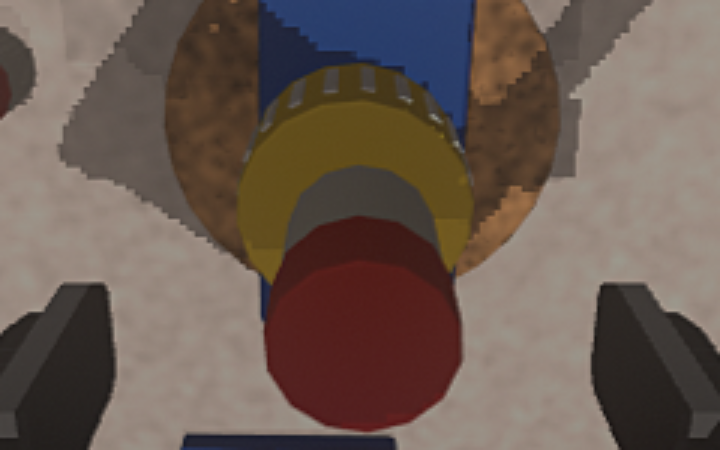

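```bash
python3 - <<'E'
from h import *
def proj(m,X):
    T=np.linalg.inv(np.array(m['T']));q=np.array(m['camera_matrix'])@(T[:3]@np.r_[X,1]);return (q[:2]/q[2]).round(1)
m=eyes.camera_model('side')
for z in(.07,.083,.1,.115):
  print(z,[ (yy,xx,proj(m,np.array([.436+xx,-.218+yy,z])).tolist()) for yy in(-.05,.05) for xx in(-.011,.011)])
E
```

```text
0.07 [(-0.05, -0.011, [374.1, 284.2]), (-0.05, 0.011, [383.3, 279.7]), (0.05, -0.011, [342.6, 253.6]), (0.05, 0.011, [351.5, 249.9])]
0.083 [(-0.05, -0.011, [374.7, 279.0]), (-0.05, 0.011, [384.1, 274.6]), (0.05, -0.011, [343.0, 248.6]), (0.05, 0.011, [351.9, 245.0])]
0.1 [(-0.05, -0.011, [375.6, 272.1]), (-0.05, 0.011, [385.1, 267.7]), (0.05, -0.011, [343.4, 242.0]), (0.05, 0.011, [352.4, 238.4])]
0.115 [(-0.05, -0.011, [376.4, 265.8]), (-0.05, 0.011, [385.9, 261.5]), (0.05, -0.011, [343.8, 236.0]), (0.05, 0.011, [352.9, 232.4])]
```

Side and wrist views agree: open tips sit about 42 mm above the reported TCP z (shut, about 29 mm). I'll use that offset and go down 20 mm more to grip the jar body and cap.

Emit:
jog_arm(rows=[1, 0.001, 0.0015, 0.02, 0, 0, 0, 1, 0, 0, 0, 0, 0, 0, 1, 0, 0, 0, 0, 0, 0, 0.5, 0, 0, 0, 0, 0, 0, 0.4, 0, 0, 0, 0, 0, 0, 0.3, 0, 0, 0, 0, 0, 0, 0.2, 0, 0, 0, 0, 0, 0, 0.2, 0, 0, 0, 0, 0, 0, 0.2, 0, 0, 0, 0, 0, 0], grip_force=25)

```text
time: 6.8
eef_pos: [0.4345, -0.2164, 0.049]
eef_rot: [0.001, 1.0, -0.0, 0.0]
ft_force: [-1.0, 1.2, 4.6]
grip_width: 0.39
```

```bash
python3 - <<'E'
from h import *
m,im=shot('side','s7'); a=cv2.resize(im[220:310,310:430],None,fx=3,fy=4); m,w=shot('wrist','w7');b=cv2.resize(w[180:300,240:400],None,fx=2.6,fy=3)
cv2.imwrite('pics/c7.png',np.hstack([a,b])[:,:,::-1]); s=ctrl.get_state();print(s['eef_pos'],s['grip_width'],s['ft_force'])
E
```

```text
[ 0.4345246  -0.21642365  0.04904496] 0.3934450149536551 [-0.73877803  0.61666784  6.11238321]
```

View pics/c7.png

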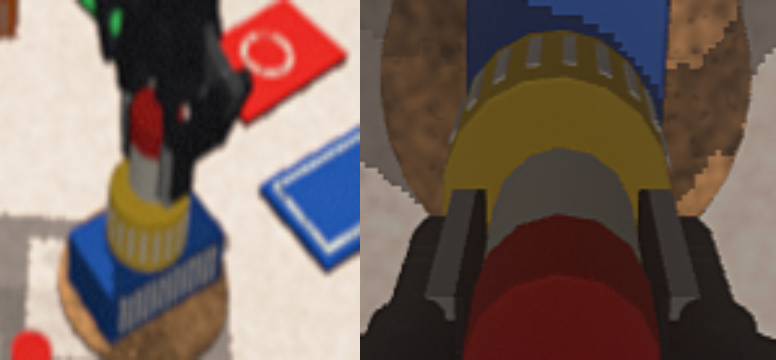

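Emit:
jog_arm(rows=[0.2, 0, 0, -0.015, 0, 0, 0, 0.2, 0, 0, -0.025, 0, 0, 0, 0.2, 0, 0, -0.01, 0, 0, 0, 0.2, -0.03, 0.015, 0, 0, 0, 0, 0.2, -0.035, 0.0175, 0, 0, 0, 0, 0.2, -0.035, 0.0175, 0, 0, 0, 0, 0.2, -0.035, 0.0175, 0, 0, 0, 0, 0.2, -0.035, 0.0175, 0, 0, 0, 0, 0.2, -0.023, 0.012, 0, 0, 0, 0, 0.2, 0, 0, 0, 0, 0, 0])

```text
time: 7.9
eef_pos: [0.6296, -0.1175, 0.0975]
eef_rot: [-0.001, 1.0, 0.0, 0.001]
ft_force: [0.1, -1.3, -0.5]
grip_width: 0.381
```

```bash
python3 - <<'E'
from h import *
m,im=shot('side','s8'); a=im[180:300,320:450]; a=cv2.resize(a,None,fx=3,fy=3); m,w=shot('wrist','w8');b=cv2.resize(w[180:300,240:400],None,fx=2.6,fy=3)
cv2.imwrite('pics/c8.png',np.hstack([a,b])[:,:,::-1]); s=ctrl.get_state();print(s['eef_pos'],s['grip_width'],s['ft_force'])
E
```

```text
[ 0.62658842 -0.11905852  0.09713631] 0.38137263540684646 [ 0.64178078  0.06069157 -0.96183754]
```

View pics/c8.png

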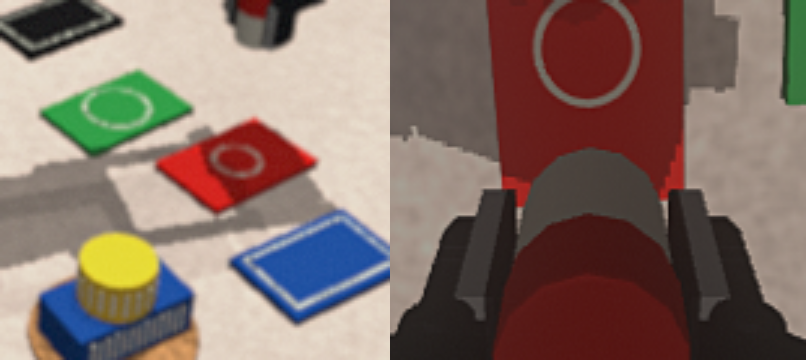

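Emit:
jog_arm(rows=[0.2, -0.001, -0.001, 0.03, 0, 0, 0, 0.2, 0, 0, 0.03, 0, 0, 0, 0.2, 0, 0, 0.03, 0, 0, 0, 0.2, 0, 0, 0.01, 0, 0, 0, 0.2, 0, 0, 0.006, 0, 0, 0, 0.2, 0, 0, 0.003, 0, 0, 0, 0.2, 0, 0, 0, 0, 0, 0, 0.2, 0, 0, 0, 0, 0, 0])

```text
time: 8.8
eef_pos: [0.6295, -0.121, -0.0088]
eef_rot: [0.001, 1.0, -0.0, 0.001]
ft_force: [0.6, -0.9, -0.5]
grip_width: 0.384
```

```bash
python3 - <<'E'
from h import *
m,im=shot('side','s9'); a=im[180:300,320:450]; a=cv2.resize(a,None,fx=3,fy=3); m,w=shot('wrist','w9');b=cv2.resize(w[180:300,240:400],None,fx=2.6,fy=3)
cv2.imwrite('pics/c9.png',np.hstack([a,b])[:,:,::-1]); s=ctrl.get_state();print(s['eef_pos'],s['grip_width'],s['ft_force'])
E
```

```text
[ 0.62936151 -0.12080379 -0.00908278] 0.384998708993607 [ 0.18077091 -0.11749318 -0.99648065]
```

View pics/c9.png

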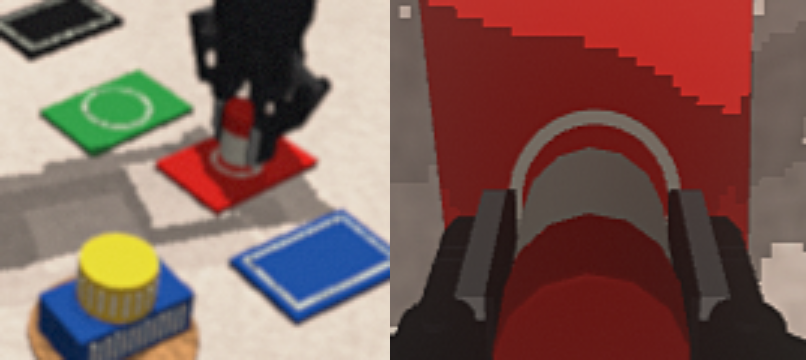

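Emit:
jog_arm(rows=[0.2, 0.001, 0, 0.002, 0, 0, 0, 0.2, 0, 0, 0.002, 0, 0, 0, 0.2, 0, 0, 0, 0, 0, 0, 0.2, 0, 0, 0, 0, 0, 0])

```text
time: 9.3
eef_pos: [0.6271, -0.1204, -0.0147]
eef_rot: [0.001, 1.0, 0.0, -0.0]
ft_force: [0.1, 0.1, -0.6]
grip_width: 0.389
```

Emit:
jog_arm(rows=[0.2, 0, 0, 0.0015, 0, 0, 0, 0.2, 0, 0, 0, 0, 0, 0, 0.2, 0, 0, 0, 0, 0, 0])

```text
time: 9.6
eef_pos: [0.6275, -0.1205, -0.0149]
eef_rot: [0.001, 1.0, -0.0, 0.0]
ft_force: [-1.8, 0.8, 5.4]
grip_width: 0.382
```

Emit:
jog_arm(rows=[0.5, 0, 0, 0, 0, 0, 0, 0.7, 0, 0, 0, 0, 0, 0, 1, 0, 0, 0, 0, 0, 0, 1, 0, 0, 0, 0, 0, 0, 1, 0, 0, 0, 0, 0, 0, 1, 0, 0, -0.02, 0, 0, 0, 1, 0, 0, -0.04, 0, 0, 0, 1, 0, 0, -0.05, 0, 0, 0, 1, 0, 0, -0.03, 0, 0, 0, 1, 0, 0, 0, 0, 0, 0])

```text
time: 10.6
eef_pos: [0.632, -0.122, 0.1313]
eef_rot: [0.001, 1.0, -0.002, 0.006]
ft_force: [1.4, -0.3, 0.1]
grip_width: 1.002
```

```bash
python3 - <<'E'
from h import *
m,im=shot('side','s10'); a=im[180:300,320:450]; a=cv2.resize(a,None,fx=3,fy=3); m,w=shot('wrist','w10');b=cv2.resize(w[140:300,200:420],None,fx=2,fy=2.25)
cv2.imwrite('pics/c10.png',np.hstack([a,b])[:,:,::-1]); s=ctrl.get_state();print(s['eef_pos'],s['grip_width'],s['ft_force'])
E
```

```text
[ 0.62777758 -0.12066381  0.1249816 ] 0.9993543642748819 [-0.18066636 -0.12827024 -0.82939711]
```

View pics/c10.png

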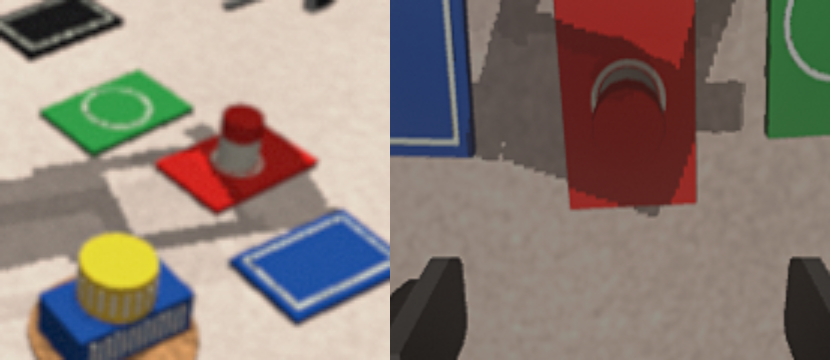

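Jar stands upright inside the ring on the red plinth. Next is the yellow stage; I'll re-measure it with the jar off.

Emit:
jog_arm(rows=[1, 0.038, -0.016, 0, 0, 0, 0, 1, 0.038, -0.016, 0, 0, 0, 0, 1, 0.038, -0.016, 0, 0, 0, 0, 1, 0.038, -0.016, 0, 0, 0, 0, 1, 0.038, -0.016, 0, 0, 0, 0, 1, 0.038, -0.016, 0, 0, 0, 0, 1, 0, 0, 0, 0, 0, 0, 1, 0, 0, 0, 0, 0, 0, 1, 0, 0, 0, 0, 0, 0])

```text
time: 11.6
eef_pos: [0.3994, -0.2156, 0.1231]
eef_rot: [0.0, 1.0, 0.001, -0.0]
ft_force: [-0.4, 0.6, 0.6]
grip_width: 0.997
```

```bash
cat >> h.py <<'E'
def disc(m,im,c,roi,z):
    b=max(blobs(im,c,roi),key=cv2.contourArea);return b
E
python3 - <<'E'
from h import *
m,w=shot('wrist','w11');print(ctrl.get_state()['eef_pos'])
cv2.imwrite('pics/c11.png',w[:,:,::-1])
E
```

```text
[ 0.39971557 -0.21565288  0.12339482]
```

View pics/c11.png

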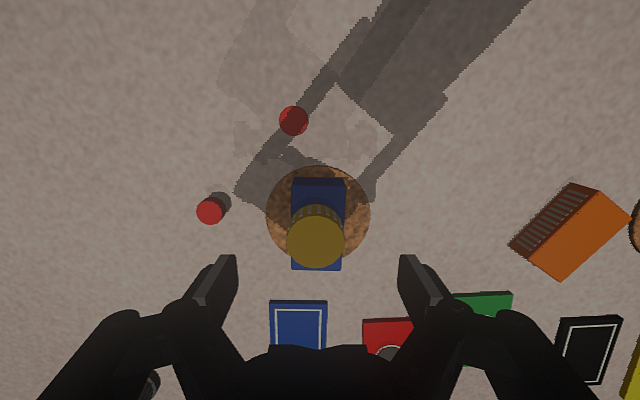

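```bash
python3 - <<'E'
from h import *
m,w=load('w11')
b=max(blobs(w,'yellow',(270,190,360,275)),key=cv2.contourArea);p=b.reshape(-1,2)
lo=p[p[:,1]>236].astype(np.float32) # lower arc = top face edge
q=plane(m,lo,.072)[:,:2]
A=np.c_[2*q,np.ones(len(q))];x=np.linalg.lstsq(A,(q**2).sum(1),rcond=None)[0];print('yellow top',x[:2],'r',np.sqrt(x[2]+x[:2]@x[:2]))
ms,s=load('s10')
bs=max(blobs(s,'yellow',(335,250,385,300)),key=cv2.contourArea);r=cv2.boundingRect(bs);print(r)
from numpy.linalg import inv
T=inv(np.array(m['T']))
# top face centre pixel wrist
X=np.r_[x[:2],.072,1];pw=np.array(m['camera_matrix'])@(T[:3]@X);pw=pw[:2]/pw[2]
V=cv2.convexHull(bs).reshape(-1,2); cx=r[0]+r[2]/2-.5; ps=np.array([cx,r[1]+.5*r[2]*.56])
print(pw,ps,tri(ms,ps,m,pw))
# blue cassette edges at z .04 from wrist: front part rect columns
bb=np.vstack(blobs(w,'blue',(280,170,360,275),20));print(cv2.boundingRect(bb))
for v in(205,265):
    xs=[c for c in bb.reshape(-1,2) if abs(c[1]-v)<=2];xs=np.array(xs);print(v,xs[:,0].min(),xs[:,0].max(),plane(m,[(xs[:,0].min(),v),(xs[:,0].max(),v)],.04).round(4).tolist())
E
```

```text
yellow top [0. 0.] r 0.0
(346, 258, 27, 29)
[ 877.86780705 -766.16370529] [359.   265.56] (array([ 0.30533312, -0.32487333,  0.29330518]), [np.float64(46.423033241597324), np.float64(4430.881810824045)])
(291, 255, 51, 16)Traceback (most recent call last):
  File "<stdin>", line 18, in <module>
IndexError: too many indices for array: array is 1-dimensional, but 2 were indexed
```

```bash
sed -i "s/'yellow':((22,120,80)/'yellow':((21,120,50)/; s/'blue':((105,120,40)/'blue':((105,100,22)/;s/'green':((45,100,40)/'green':((45,90,25)/" h.py
python3 - <<'E'
from h import *
m,w=load('w11'); hsv=cv2.cvtColor(w,cv2.COLOR_RGB2HSV);print(hsv[245,315],hsv[195,315],hsv[215,315])
b=max(blobs(w,'yellow',(270,190,360,275)),key=cv2.contourArea);p=b.reshape(-1,2);print(cv2.boundingRect(b))
lo=p[p[:,1]>236].astype(np.float32)
q=plane(m,lo,.072)[:,:2]
A=np.c_[2*q,np.ones(len(q))];x=np.linalg.lstsq(A,(q**2).sum(1),rcond=None)[0];print('yellow top',x[:2],'r',np.sqrt(x[2]+x[:2]@x[:2]))
ms,s=load('s10')
bs=max(blobs(s,'yellow',(335,250,385,300)),key=cv2.contourArea);r=cv2.boundingRect(bs)
X=np.r_[x[:2],.072,1];pw=np.array(m['camera_matrix'])@(np.linalg.inv(m['T'])[:3]@X);pw=pw[:2]/pw[2]
ps=np.array([r[0]+r[2]/2-.5,r[1]+.5*r[2]*.7]);print(pw,ps,tri(ms,ps,m,pw))
bb=np.vstack(blobs(w,'blue',(280,170,360,275),20)).reshape(-1,2);print(cv2.boundingRect(bb))
for v in(195,266):
    xs=bb[abs(bb[:,1]-v)<=1][:,0];print(v,plane(m,[(xs.min(),v),(xs.max(),v)],.04).round(4).tolist())
E
```

```text
[ 21 178 106] [113 119  62] [ 20 167  67]
(287, 205, 58, 64)
yellow top [ 0.43017175 -0.21772242] r 0.02452072474341263
[314.99698715 242.6466419 ] [359.   267.45] (array([ 0.42954316, -0.2173861 ,  0.06987031]), [np.float64(0.4013265741745988), np.float64(1.807300564459328)])
(291, 185, 55, 86)
195 [[0.3967, -0.2394, 0.04], [0.3968, -0.1905, 0.04]]
266 [[0.473, -0.2427, 0.04], [0.4731, -0.1924, 0.04]]
```

Emit:
jog_arm(rows=[1, -0.03, -0.002, 0, 0, 0, 0, 1, 0, 0, 0.04, 0, 0, 0, 1, 0, 0, 0.04, 0, 0, 0, 1, 0, 0, 0.035, 0, 0, 0, 1, 0, 0, 0, 0, 0, 0, 1, 0, 0, 0, 0, 0, 0])

```text
time: 12.25
eef_pos: [0.4295, -0.2175, 0.0087]
eef_rot: [-0.0, 1.0, 0.001, -0.001]
ft_force: [-0.2, 0.8, 0.5]
grip_width: 0.996
```

```bash
python3 - <<'E'
from h import *
m,im=shot('side','s12'); a=im[200:320,310:440]; a=cv2.resize(a,None,fx=3,fy=3); m,w=shot('wrist','w12');b=cv2.resize(w[140:300,200:440],None,fx=1.8,fy=2.25)
cv2.imwrite('pics/c12.png',np.hstack([a,b])[:,:,::-1]); s=ctrl.get_state();print(s['eef_pos'],s['grip_width'],s['ft_force'])
E
```

```text
[ 0.4312471  -0.21924888  0.01089808] 1.0014078621705975 [ 0.361662   -0.53332665 -0.5695778 ]
```

View pics/c12.png

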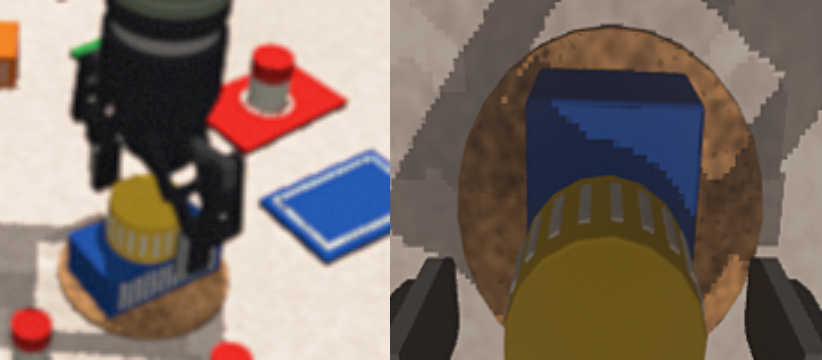

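Emit:
jog_arm(rows=[0.75, 0, 0.001, 0.001, 0, 0, 0, 0.6, 0, 0, 0, 0, 0, 0, 0.5, 0, 0, 0, 0, 0, 0, 0.4, 0, 0, 0, 0, 0, 0, 0.4, 0, 0, 0, 0, 0, 0, 0.4, 0, 0, 0, 0, 0, 0, 0.4, 0, 0, -0.01, 0, 0, 0, 0.4, 0, 0, -0.02, 0, 0, 0, 0.4, 0, 0, 0, 0, 0, 0, 0.4, 0, 0, 0, 0, 0, 0], grip_force=30)

```text
time: 13.35
eef_pos: [0.4294, -0.2176, 0.0385]
eef_rot: [0.001, 1.0, -0.001, 0.001]
ft_force: [-0.1, -0.1, -1.8]
grip_width: 0.601
```

```bash
python3 - <<'E'
from h import *
m,im=shot('side','s13'); a=im[200:320,310:440]; a=cv2.resize(a,None,fx=3,fy=3); m,w=shot('wrist','w13');b=cv2.resize(w[140:300,200:440],None,fx=1.8,fy=2.25)
cv2.imwrite('pics/c13.png',np.hstack([a,b])[:,:,::-1]); s=ctrl.get_state();print(s['eef_pos'],s['grip_width'],s['ft_force'])
E
```

```text
[ 0.42840119 -0.21678318  0.03732054] 0.5996808386808056 [ 0.1245396  -0.20303721 -1.85075674]
```

View pics/c13.png

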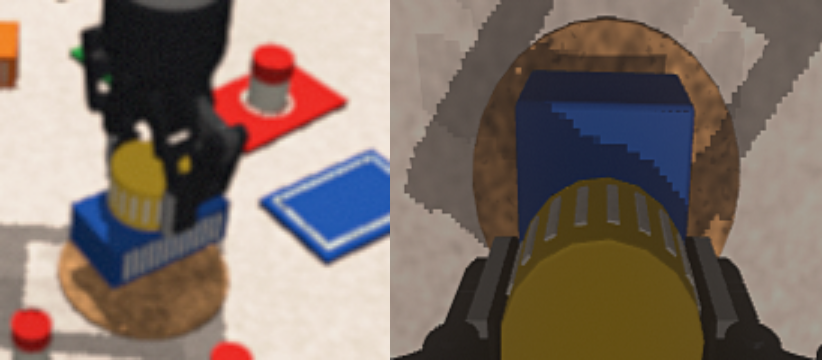

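The cassette came up with the stage: the tips overlap its top edge. I'll set both back down, release, and regrip 12 mm higher.

Emit:
jog_arm(rows=[0.4, 0, 0, 0.01, 0, 0, 0, 0.4, 0, 0, 0.01, 0, 0, 0, 0.4, 0, 0, 0.004, 0, 0, 0, 0.4, 0, 0, 0.002, 0, 0, 0, 0.4, 0, 0, 0, 0, 0, 0, 0.4, 0, 0, 0, 0, 0, 0])

```text
time: 14.05
eef_pos: [0.4293, -0.2174, 0.012]
eef_rot: [0.001, 1.0, -0.0, 0.0]
ft_force: [0.2, 0.1, -2.5]
grip_width: 0.6
```

Emit:
jog_arm(rows=[0.4, 0, 0, 0.0015, 0, 0, 0, 0.4, 0, 0, 0.0015, 0, 0, 0, 0.4, 0, 0, 0, 0, 0, 0, 0.4, 0, 0, 0, 0, 0, 0])

```text
time: 14.45
eef_pos: [0.4295, -0.2175, 0.0096]
eef_rot: [0.001, 1.0, -0.0, 0.0]
ft_force: [-1.0, 1.9, 4.2]
grip_width: 0.605
```

Emit:
jog_arm(rows=[0.7, 0, 0, 0, 0, 0, 0, 0.85, 0, 0, 0, 0, 0, 0, 1, 0, 0, 0, 0, 0, 0, 1, 0, 0, 0, 0, 0, 0, 1, 0, 0, -0.012, 0, 0, 0, 1, 0, 0, 0, 0, 0, 0, 1, 0, 0, 0, 0, 0, 0])

```text
time: 15.15
eef_pos: [0.4298, -0.2177, 0.0218]
eef_rot: [0.001, 1.0, -0.001, 0.001]
ft_force: [0.2, -0.3, -0.9]
grip_width: 0.999
```

```bash
python3 - <<'E'
from h import *
m,im=shot('side','s14'); a=im[200:320,310:440]; a=cv2.resize(a,None,fx=3,fy=3); m,w=shot('wrist','w14');b=cv2.resize(w[140:300,200:440],None,fx=1.8,fy=2.25)
cv2.imwrite('pics/c14.png',np.hstack([a,b])[:,:,::-1]); s=ctrl.get_state();print(s['eef_pos'],s['grip_width'],s['ft_force'])
E
```

```text
[ 0.42920647 -0.21726967  0.02116842] 0.9973288433939073 [ 1.11523953 -1.37596472 -0.59380464]
```

View pics/c14.png

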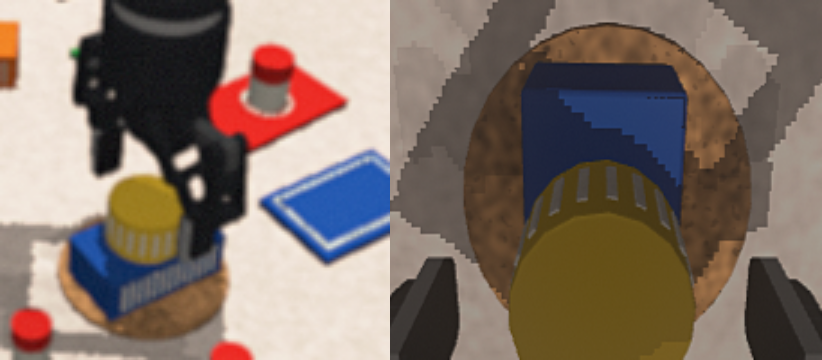

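Emit:
jog_arm(rows=[0.75, 0, 0, 0, 0, 0, 0, 0.6, 0, 0, 0, 0, 0, 0, 0.5, 0, 0, 0, 0, 0, 0, 0.4, 0, 0, 0, 0, 0, 0, 0.4, 0, 0, 0, 0, 0, 0, 0.4, 0, 0, 0, 0, 0, 0, 0.4, 0, 0, -0.01, 0, 0, 0, 0.4, 0, 0, -0.01, 0, 0, 0, 0.4, 0, 0, 0, 0, 0, 0, 0.4, 0, 0, 0, 0, 0, 0], grip_force=30)

```text
time: 16.25
eef_pos: [0.4296, -0.2176, 0.0416]
eef_rot: [0.001, 1.0, -0.0, 0.001]
ft_force: [-0.3, 0.2, -0.9]
grip_width: 0.596
```

```bash
python3 - <<'E'
from h import *
m,im=shot('side','s15'); a=im[200:320,310:440]; a=cv2.resize(a,None,fx=3,fy=3); m,w=shot('wrist','w15');b=cv2.resize(w[140:300,200:440],None,fx=1.8,fy=2.25)
cv2.imwrite('pics/c15.png',np.hstack([a,b])[:,:,::-1]); s=ctrl.get_state();print(s['eef_pos'],s['grip_width'],s['ft_force'])
E
```

```text
[ 0.42894017 -0.21706293  0.04089229] 0.5959860798552327 [ 0.34459073 -0.25521267 -0.4633533 ]
```

View pics/c15.png

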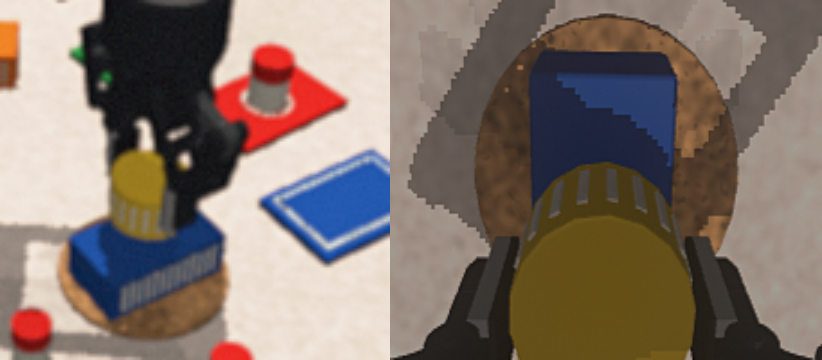

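Only the stage came up this time. Carrying it to the yellow plinth.

Emit:
jog_arm(rows=[0.4, 0, 0, -0.03, 0, 0, 0, 0.4, 0, 0, -0.04, 0, 0, 0, 0.4, -0.015, 0.03, -0.01, 0, 0, 0, 0.4, -0.02, 0.042, 0, 0, 0, 0, 0.4, -0.02, 0.042, 0, 0, 0, 0, 0.4, -0.02, 0.042, 0, 0, 0, 0, 0.4, -0.02, 0.042, 0, 0, 0, 0, 0.4, -0.02, 0.042, 0, 0, 0, 0, 0.4, -0.02, 0.042, 0, 0, 0, 0, 0.4, -0.02, 0.042, 0, 0, 0, 0])

```text
time: 17.35
eef_pos: [0.5846, 0.1084, 0.1203]
eef_rot: [0.001, 1.0, -0.0, -0.001]
ft_force: [1.3, 0.5, -1.5]
grip_width: 0.59
```

Emit:
jog_arm(rows=[0.4, -0.02, 0.042, 0, 0, 0, 0, 0.4, -0.02, 0.042, 0, 0, 0, 0, 0.4, -0.02, 0.03, 0, 0, 0, 0, 0.4, -0.005, 0.02, 0, 0, 0, 0, 0.4, 0, 0, 0, 0, 0, 0, 0.4, 0, 0, 0, 0, 0, 0])

```text
time: 17.95
eef_pos: [0.6489, 0.2404, 0.1198]
eef_rot: [0.0, 1.0, -0.001, -0.001]
ft_force: [-0.2, 0.3, -1.3]
grip_width: 0.595
```

```bash
python3 - <<'E'
from h import *
m,w=shot('wrist','w16');cv2.imwrite('pics/c16.png',w[:,:,::-1]); s=ctrl.get_state();print(s['eef_pos'],s['eef_rot'],s['grip_width'],s['ft_force'],s['time'])
E
```

```text
[0.64892145 0.23967784 0.12001597] [ 6.86916086e-04  9.99999182e-01 -5.34511787e-04 -9.37080056e-04] 0.5965179031357074 [-0.38956579 -0.67567092 -0.83871477] 18.0
```

View pics/c16.png

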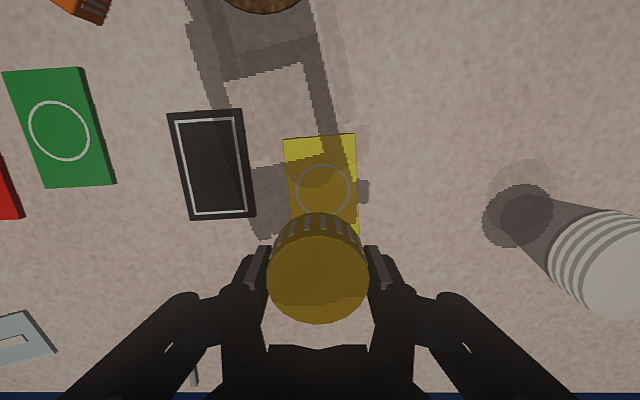

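Emit:
jog_arm(rows=[0.4, -0.0005, 0.005, 0.03, 0, 0, 0, 0.4, 0, 0, 0.04, 0, 0, 0, 0.4, 0, 0, 0.03, 0, 0, 0, 0.4, 0, 0, 0.015, 0, 0, 0, 0.4, 0, 0, 0.008, 0, 0, 0, 0.4, 0, 0, 0.003, 0, 0, 0, 0.4, 0, 0, 0, 0, 0, 0, 0.4, 0, 0, 0, 0, 0, 0])

```text
time: 18.8
eef_pos: [0.6519, 0.2458, -0.0029]
eef_rot: [0.001, 1.0, 0.0, 0.002]
ft_force: [-0.1, -1.2, -0.4]
grip_width: 0.597
```

Emit:
jog_arm(rows=[0.4, 0, 0, 0.0015, 0, 0, 0, 0.4, 0, 0, 0.0015, 0, 0, 0, 0.4, 0, 0, 0, 0, 0, 0, 0.4, 0, 0, 0, 0, 0, 0])

```text
time: 19.2
eef_pos: [0.6501, 0.2455, -0.008]
eef_rot: [0.001, 1.0, -0.0, -0.0]
ft_force: [0.3, 0.4, -0.7]
grip_width: 0.598
```

Emit:
jog_arm(rows=[0.4, 0, 0, 0.0015, 0, 0, 0, 0.4, 0, 0, 0.0015, 0, 0, 0, 0.4, 0, 0, 0, 0, 0, 0, 0.4, 0, 0, 0, 0, 0, 0])

```text
time: 19.6
eef_pos: [0.6503, 0.2455, -0.0108]
eef_rot: [0.001, 1.0, 0.0, 0.0]
ft_force: [-0.4, 0.8, 1.2]
grip_width: 0.598
```

Emit:
jog_arm(rows=[0.7, 0, 0, 0, 0, 0, 0, 0.85, 0, 0, 0, 0, 0, 0, 1, 0, 0, 0, 0, 0, 0, 1, 0, 0, 0, 0, 0, 0, 1, 0, 0, -0.02, 0, 0, 0, 1, 0, 0, -0.04, 0, 0, 0, 1, 0, 0, -0.05, 0, 0, 0, 1, 0.025, -0.01, -0.03, 0, 0, 0, 1, 0.04, -0.01, 0, 0, 0, 0, 1, 0.04, -0.01, 0, 0, 0, 0])

```text
time: 20.6
eef_pos: [0.5458, 0.2155, 0.1312]
eef_rot: [0.001, 1.0, 0.001, 0.002]
ft_force: [-1.1, -0.5, -0.4]
grip_width: 0.999
```

Emit:
jog_arm(rows=[1, 0.04, -0.01, 0, 0, 0, 0, 1, 0.04, -0.01, 0, 0, 0, 0, 1, 0.04, 0, 0, 0, 0, 0, 1, 0.03, 0, 0, 0, 0, 0, 1, 0, 0, 0, 0, 0, 0, 1, 0, 0, 0, 0, 0, 0])

```text
time: 21.2
eef_pos: [0.3954, 0.196, 0.1295]
eef_rot: [0.0, 1.0, 0.0, 0.001]
ft_force: [0.9, -0.1, 0.6]
grip_width: 1.001
```

```bash
python3 - <<'E'
from h import *
m,w=shot('wrist','w17'); s=ctrl.get_state();print(s['eef_pos'],s['eef_rot'],s['time'])
m,im=shot('side','s17'); cv2.imwrite('pics/c17.png',np.vstack([w[80:340,:],cv2.resize(im[140:280,220:420],None,fx=3.2,fy=2.2)])[:,:,::-1])
E
```

```text
[0.39634113 0.19604306 0.12968904] [5.40349161e-04 9.99999106e-01 2.23105226e-04 1.20225730e-03] 21.25
```

View pics/c17.png

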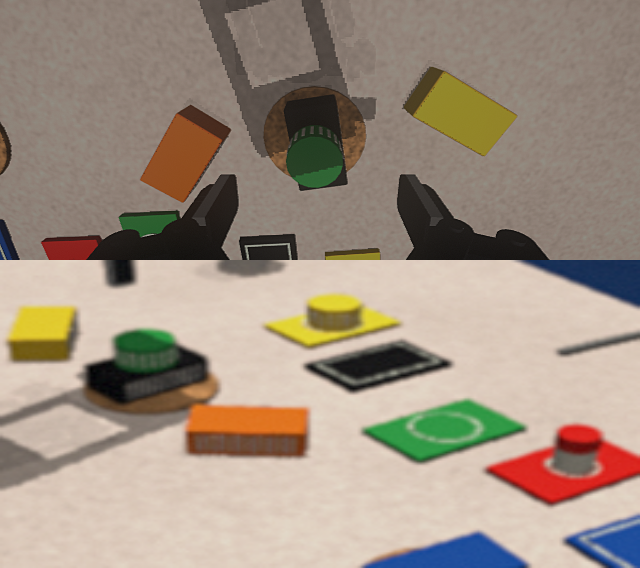

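```bash
python3 - <<'E'
from h import *
m,w=load('w17')
b=max(blobs(w,'green',(270,190,360,275)),key=cv2.contourArea);p=b.reshape(-1,2);print(cv2.boundingRect(b))
lo=p[p[:,1]>240]
q=plane(m,lo,.072)[:,:2]
A=np.c_[2*q,np.ones(len(q))];x=np.linalg.lstsq(A,(q**2).sum(1),rcond=None)[0];print('green top',x[:2],'r',np.sqrt(x[2]+x[:2]@x[:2]))
mt=eyes.camera_model('top')
X=np.r_[x[:2],.072,1];pw=np.array(m['camera_matrix'])@(np.linalg.inv(m['T'])[:3]@X);pw=pw[:2]/pw[2]
print(tri(mt,np.array([248.9,212.7]),m,pw))
cv2.imwrite('pics/c18.png',cv2.resize(w[160:280,250:380],None,fx=5,fy=5)[:,:,::-1])
E
```

```text
(286, 205, 57, 63)
green top [0.42970693 0.19318166] r 0.024812815830645304
(array([0.42965634, 0.19181455, 0.0710404 ]), [np.float64(0.17749621097283777), np.float64(1.6071471488251134)])
```

View pics/c18.png

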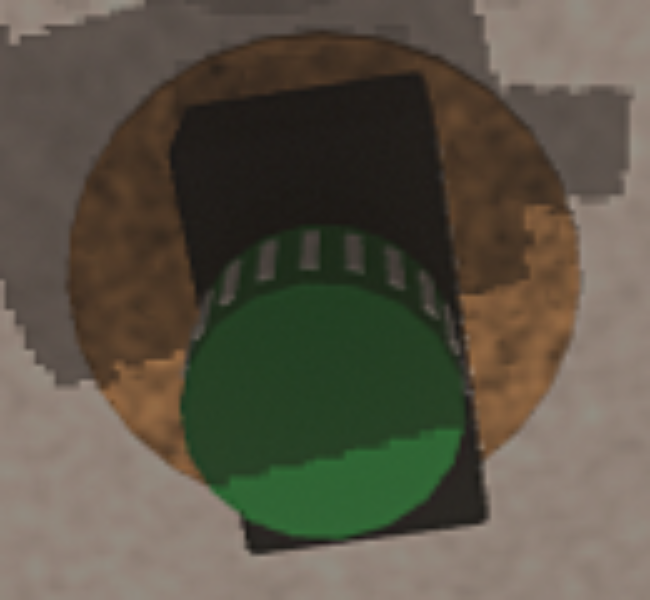

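Emit:
jog_arm(rows=[1, -0.033, -0.0035, 0, 0, 0, 0, 1, 0, 0, 0.04, 0, 0, 0, 1, 0, 0, 0.04, 0, 0, 0, 1, 0, 0, 0.027, 0, 0, 0, 1, 0, 0, 0, 0, 0, 0, 1, 0, 0, 0, 0, 0, 0])

```text
time: 21.9
eef_pos: [0.4291, 0.1922, 0.022]
eef_rot: [0.001, 1.0, -0.0, -0.0]
ft_force: [1.2, 0.9, -0.1]
grip_width: 1.0
```

Emit:
jog_arm(rows=[0.75, 0, 0, 0, 0, 0, 0, 0.6, 0, 0, 0, 0, 0, 0, 0.5, 0, 0, 0, 0, 0, 0, 0.4, 0, 0, 0, 0, 0, 0, 0.4, 0, 0, 0, 0, 0, 0, 0.4, 0, 0, 0, 0, 0, 0, 0.4, 0, 0, -0.01, 0, 0, 0, 0.4, 0, 0, -0.01, 0, 0, 0, 0.4, 0, 0, 0, 0, 0, 0, 0.4, 0, 0, 0, 0, 0, 0], grip_force=30)

```text
time: 22.9
eef_pos: [0.4284, 0.1923, 0.0425]
eef_rot: [0.001, 1.0, 0.0, 0.0]
ft_force: [-0.1, -0.6, -1.8]
grip_width: 0.594
```

```bash
python3 - <<'E'
from h import *
m,im=shot('side','s19'); a=im[130:250,200:330]; a=cv2.resize(a,None,fx=3,fy=3); m,w=shot('wrist','w19');b=cv2.resize(w[140:300,200:440],None,fx=1.8,fy=2.25)
cv2.imwrite('pics/c19.png',np.hstack([a,b])[:,:,::-1]); s=ctrl.get_state();print(s['eef_pos'],s['grip_width'],s['ft_force'])
E
```

```text
[0.4276933  0.19218826 0.04171281] 0.593262087288676 [-0.96284708 -0.73192768 -1.56069652]
```

View pics/c19.png

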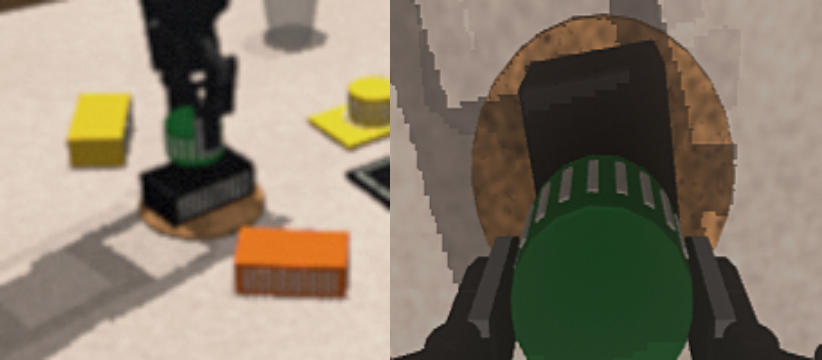

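Emit:
jog_arm(rows=[0.4, 0, 0, -0.03, 0, 0, 0, 0.4, 0, 0, -0.03, 0, 0, 0, 0.4, -0.027, -0.034, 0, 0, 0, 0, 0.4, -0.027, -0.034, 0, 0, 0, 0, 0.4, -0.027, -0.034, 0, 0, 0, 0, 0.4, -0.027, -0.034, 0, 0, 0, 0, 0.4, -0.027, -0.034, 0, 0, 0, 0, 0.4, -0.026, -0.034, 0, 0, 0, 0, 0.4, 0, 0, 0, 0, 0, 0, 0.4, 0, 0, 0, 0, 0, 0])

```text
time: 24.0
eef_pos: [0.5885, -0.0127, 0.1009]
eef_rot: [0.002, 1.0, 0.0, -0.001]
ft_force: [-0.1, 0.2, -1.3]
grip_width: 0.596
```

```bash
python3 - <<'E'
from h import *
m,w=shot('wrist','w20');cv2.imwrite('pics/c20.png',w[:,:,::-1]); s=ctrl.get_state();print(s['eef_pos'],s['eef_rot'],s['grip_width'],s['ft_force'],s['time'])
E
```

```text
[ 0.58777552 -0.01175192  0.10082187] [ 9.83015197e-04  9.99998526e-01  4.32597179e-04 -1.33994468e-03] 0.592040759142943 [-0.81457711 -0.17538971 -0.55345841] 24.05
```

View pics/c20.png

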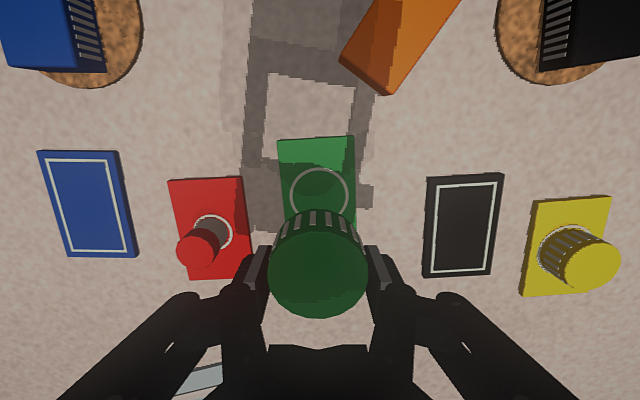

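Emit:
jog_arm(rows=[0.4, 0, 0, 0.03, 0, 0, 0, 0.4, 0, 0, 0.04, 0, 0, 0, 0.4, 0, 0, 0.02, 0, 0, 0, 0.4, 0, 0, 0.01, 0, 0, 0, 0.4, 0, 0, 0.005, 0, 0, 0, 0.4, 0, 0, 0.002, 0, 0, 0, 0.4, 0, 0, 0, 0, 0, 0, 0.4, 0, 0, 0, 0, 0, 0])

```text
time: 24.85
eef_pos: [0.5902, -0.012, -0.0036]
eef_rot: [0.001, 1.0, -0.0, 0.001]
ft_force: [1.0, 1.0, -0.5]
grip_width: 0.592
```

Emit:
jog_arm(rows=[0.4, 0, 0, 0.0015, 0, 0, 0, 0.4, 0, 0, 0.001, 0, 0, 0, 0.4, 0, 0, 0, 0, 0, 0, 0.4, 0, 0, 0, 0, 0, 0])

```text
time: 25.25
eef_pos: [0.5888, -0.012, -0.0075]
eef_rot: [0.001, 1.0, -0.0, -0.0]
ft_force: [0.5, 0.4, -1.0]
grip_width: 0.59
```

Emit:
jog_arm(rows=[0.4, 0, 0, 0.0015, 0, 0, 0, 0.4, 0, 0, 0.0015, 0, 0, 0, 0.4, 0, 0, 0, 0, 0, 0, 0.4, 0, 0, 0, 0, 0, 0])

```text
time: 25.65
eef_pos: [0.589, -0.012, -0.0081]
eef_rot: [0.001, 1.0, -0.0, -0.0]
ft_force: [-5.9, 1.3, 12.9]
grip_width: 0.592
```

Emit:
jog_arm(rows=[0.7, 0, 0, 0, 0, 0, 0, 0.85, 0, 0, 0, 0, 0, 0, 1, 0, 0, 0, 0, 0, 0, 1, 0, 0, 0, 0, 0, 0, 1, 0, 0, -0.02, 0, 0, 0, 1, 0, 0, -0.04, 0, 0, 0, 1, 0, 0, -0.05, 0, 0, 0, 1, 0.032, 0.034, -0.03, 0, 0, 0, 1, 0.032, 0.034, 0, 0, 0, 0, 1, 0.032, 0.034, 0, 0, 0, 0])

```text
time: 26.65
eef_pos: [0.4964, 0.0875, 0.128]
eef_rot: [0.001, 1.0, 0.0, 0.002]
ft_force: [0.4, 0.1, -0.6]
grip_width: 0.999
```

Emit:
jog_arm(rows=[1, 0.032, 0.034, 0, 0, 0, 0, 1, 0.032, 0.034, 0, 0, 0, 0, 1, 0.032, 0.034, 0, 0, 0, 0, 1, 0, 0, 0, 0, 0, 0, 1, 0, 0, 0, 0, 0, 0])

```text
time: 27.15
eef_pos: [0.3998, 0.1895, 0.1265]
eef_rot: [-0.001, 1.0, -0.0, 0.0]
ft_force: [0.4, -0.4, -0.3]
grip_width: 0.997
```

```bash
python3 - <<'E'
from h import *
m,w=shot('wrist','w21'); s=ctrl.get_state();print(s['eef_pos'],s['eef_rot'],s['time'])
m,t=shot('top','t21')
m,im=shot('side','s21'); cv2.imwrite('pics/c21.png',np.vstack([w[80:340,:],cv2.resize(im[140:280,220:420],None,fx=3.2,fy=2.2)])[:,:,::-1])
E
```

```text
[0.40073891 0.18892965 0.1266438 ] [ 1.88598982e-04  9.99999860e-01 -1.47597817e-04  4.71557907e-04] 27.2
```

View pics/c21.png

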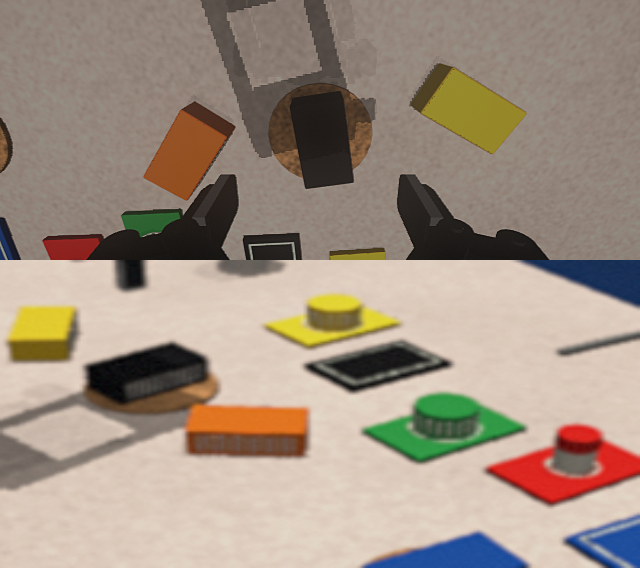

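```bash
python3 - <<'E'
from h import *
m,w=load('w21')
g=cv2.cvtColor(w,cv2.COLOR_RGB2GRAY);k=np.zeros_like(g);k[160:275,270:375]=(g[160:275,270:375]<50)*255
k=cv2.morphologyEx(k,cv2.MORPH_OPEN,np.ones((5,5)))
b=max(cv2.findContours(k,0,1)[0],key=cv2.contourArea)
ap=cv2.approxPolyDP(cv2.convexHull(b),4,True).reshape(-1,2);print(ap.tolist(),cv2.contourArea(b))
P=plane(m,ap,.04);print(P.round(4).tolist())
p=plane(m,b.reshape(-1,2),.04)[:,:2];print(cv2.minAreaRect((p*1000).astype(np.float32)))
# side edges line-fit
q=b.reshape(-1,2);r=q[(q[:,1]>185)&(q[:,1]<255)];mid=q[:,0].mean()
for nm,s in(('L',r[r[:,0]<mid]),('R',r[r[:,0]>mid])):
    X=plane(m,s,.04);c=np.polyfit(X[:,0],X[:,1],1);print(nm,np.degrees(np.arctan(c[0])),'y at .43',np.polyval(c,.43))
cv2.imwrite('pics/c22.png',cv2.resize(np.hstack([w[160:280,260:390],cv2.cvtColor(k[160:280,260:390],8)]),None,fx=3,fy=3,)[:,:,::-1])
E
```

```text
[[340, 171], [352, 261], [305, 267], [291, 177]] 4664.0
[[0.3751, 0.2104, 0.04], [0.4698, 0.2254, 0.04], [0.477, 0.1768, 0.04], [0.3809, 0.1649, 0.04]]
((426.10211181640625, 194.2958526611328), (98.43330383300781, 52.16383361816406), 8.784403800964355)
L 9.0155730587057 y at .43 0.16936946538507702
R 8.014330651678602 y at .43 0.22024341623490862
```

View pics/c22.png

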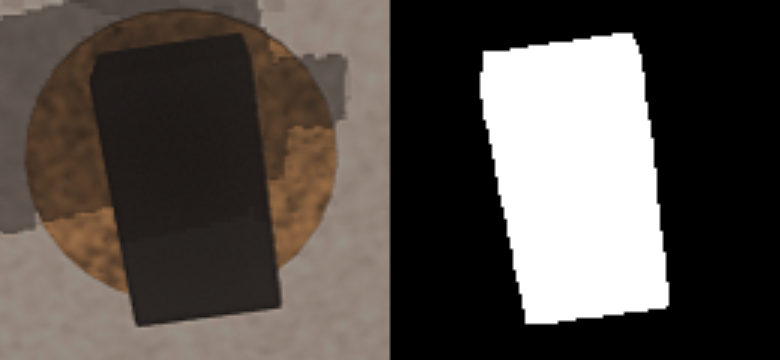

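Emit:
jog_arm(rows=[1, -0.027, 0.0055, 0, 0, 0, 0, 1, 0, 0, 0, 0, 0, -4.2, 1, 0, 0, 0, 0, 0, -4.3, 1, 0, 0, 0.04, 0, 0, 0, 1, 0, 0, 0.04, 0, 0, 0, 1, 0, 0, 0.03, 0, 0, 0, 1, 0, 0, 0.02, 0, 0, 0, 1, 0, 0, 0.01, 0, 0, 0, 1, 0, 0, 0, 0, 0, 0, 1, 0, 0, 0, 0, 0, 0])

```text
time: 28.3
eef_pos: [0.4286, 0.1941, -0.0128]
eef_rot: [-0.073, 0.997, 0.0, 0.001]
ft_force: [0.6, 0.3, 0.4]
grip_width: 1.001
```

```bash
python3 - <<'E'
from h import *
m,im=shot('side','s23'); a=im[130:250,200:330]; a=cv2.resize(a,None,fx=3,fy=3); m,w=shot('wrist','w23');b=cv2.resize(w[140:300,200:440],None,fx=1.8,fy=2.25)
cv2.imwrite('pics/c23.png',np.hstack([a,b])[:,:,::-1]); s=ctrl.get_state();print(s['eef_pos'],s['eef_rot'],s['grip_width'],s['ft_force'])
E
```

```text
[ 0.42906892  0.19460209 -0.01213312] [-7.32713628e-02  9.97310842e-01  2.41686914e-04  1.52762351e-03] 0.9983638587842845 [-0.60641955  0.31130184 -0.09748412]
```

View pics/c23.png

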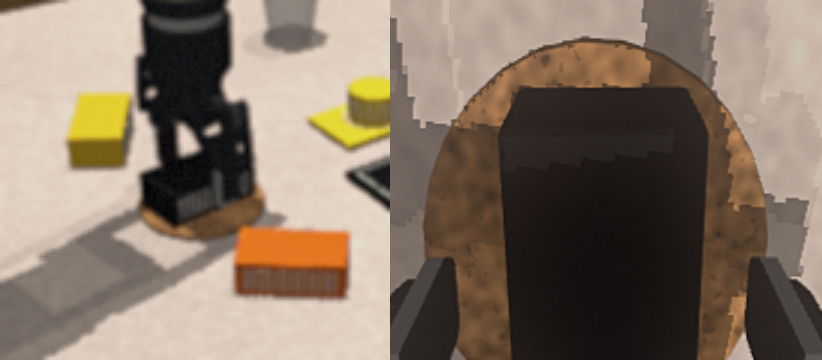

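Emit:
jog_arm(rows=[0.75, 0, 0, 0, 0, 0, 0, 0.6, 0, 0, 0, 0, 0, 0, 0.5, 0, 0, 0, 0, 0, 0, 0.4, 0, 0, 0, 0, 0, 0, 0.4, 0, 0, 0, 0, 0, 0, 0.4, 0, 0, 0, 0, 0, 0, 0.4, 0, 0, -0.01, 0, 0, 0, 0.4, 0, 0, -0.02, 0, 0, 0, 0.4, 0, 0, 0, 0, 0, 0, 0.4, 0, 0, 0, 0, 0, 0], grip_force=40)

```text
time: 29.4
eef_pos: [0.4274, 0.1944, 0.0166]
eef_rot: [-0.074, 0.997, 0.0, 0.0]
ft_force: [-0.3, -0.5, -2.7]
grip_width: 0.596
```

```bash
python3 - <<'E'
from h import *
m,im=shot('side','s24'); a=im[130:250,200:330]; a=cv2.resize(a,None,fx=3,fy=3); m,w=shot('wrist','w24');b=cv2.resize(w[140:300,200:440],None,fx=1.8,fy=2.25)
cv2.imwrite('pics/c24.png',np.hstack([a,b])[:,:,::-1]); s=ctrl.get_state();print(s['eef_pos'],s['eef_rot'],s['grip_width'],s['ft_force'])
E
```

```text
[0.42628004 0.1941532  0.01568399] [-7.34763219e-02  9.97296518e-01 -1.68471573e-04 -9.26226864e-04] 0.601993011308712 [ 0.15369164 -0.48014887 -2.41297617]
```

View pics/c24.png

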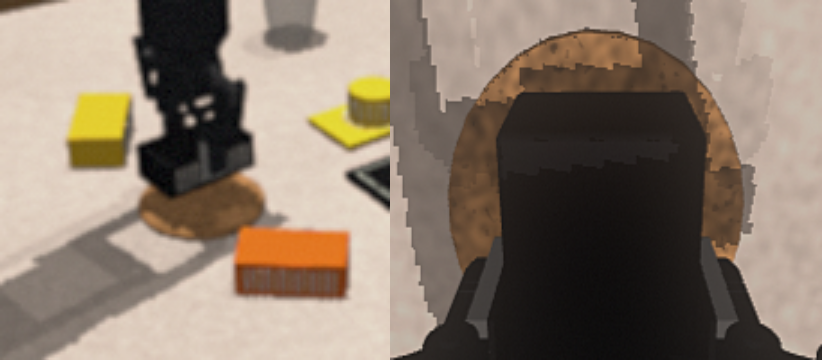

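Emit:
jog_arm(rows=[0.4, 0, 0, -0.03, 0, 0, 0, 0.4, 0, 0, -0.04, 0, 0, 0, 0.4, 0, 0, 0, 0, 0, 5.2, 0.4, -0.0386, -0.0145, 0, 0, 0, 0, 0.4, -0.0386, -0.0145, 0, 0, 0, 0, 0.4, -0.0386, -0.0145, 0, 0, 0, 0, 0.4, -0.0386, -0.0145, 0, 0, 0, 0, 0.4, -0.0386, -0.0145, 0, 0, 0, 0, 0.4, 0, 0, 0, 0, 0, 0, 0.4, 0, 0, 0, 0, 0, 0])

```text
time: 30.5
eef_pos: [0.6234, 0.1322, 0.0843]
eef_rot: [-0.028, 1.0, 0.0, -0.002]
ft_force: [-0.5, 1.0, -2.5]
grip_width: 0.602
```

```bash
python3 - <<'E'
from h import *
m,w=shot('wrist','w25');cv2.imwrite('pics/c25.png',w[:,:,::-1]); s=ctrl.get_state();print(s['eef_pos'],s['eef_rot'],s['grip_width'],s['ft_force'],s['time'])
print('yaw',2*np.degrees(-s['eef_rot'][0]))
E
```

```text
[0.62239483 0.132747   0.0844841 ] [-2.79509902e-02  9.99607002e-01  2.57370831e-05 -2.14088719e-03] 0.6014951345162745 [-1.03754416  0.85097639 -2.46079456] 30.55
yaw 3.2029475419255555
```

View pics/c25.png

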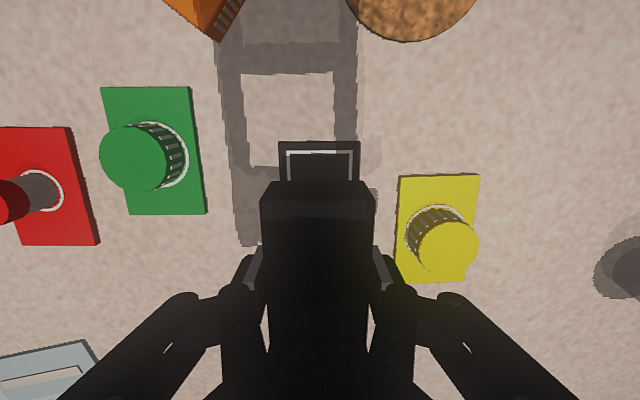

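Emit:
jog_arm(rows=[0.4, -0.0015, 0, 0.03, 0, 0, 0, 0.4, 0, 0, 0.03, 0, 0, 0, 0.4, 0, 0, 0.02, 0, 0, 0, 0.4, 0, 0, 0.007, 0, 0, 0, 0.4, 0, 0, 0.003, 0, 0, 0, 0.4, 0, 0, 0, 0, 0, 0, 0.4, 0, 0, 0, 0, 0, 0])

```text
time: 31.25
eef_pos: [0.6268, 0.1333, -0.0018]
eef_rot: [-0.028, 1.0, 0.0, 0.001]
ft_force: [-0.0, 0.0, -3.1]
grip_width: 0.601
```

Emit:
jog_arm(rows=[0.4, 0, 0, 0.0015, 0, 0, 0, 0.4, 0, 0, 0.001, 0, 0, 0, 0.4, 0, 0, 0, 0, 0, 0, 0.4, 0, 0, 0, 0, 0, 0])

```text
time: 31.65
eef_pos: [0.6256, 0.133, -0.0059]
eef_rot: [-0.028, 1.0, -0.0, 0.0]
ft_force: [-0.0, 0.5, -2.6]
grip_width: 0.6
```

Emit:
jog_arm(rows=[0.4, 0.001, 0, 0.002, 0, 0, 0, 0.4, 0, 0, 0.002, 0, 0, 0, 0.4, 0, 0, 0, 0, 0, 0, 0.4, 0, 0, 0, 0, 0, 0])

```text
time: 32.05
eef_pos: [0.6244, 0.1329, -0.0102]
eef_rot: [-0.028, 1.0, -0.0, -0.0]
ft_force: [0.0, -1.0, -2.7]
grip_width: 0.604
```

Emit:
jog_arm(rows=[0.4, 0, 0, 0.0015, 0, 0, 0, 0.4, 0, 0, 0.0005, 0, 0, 0, 0.4, 0, 0, 0, 0, 0, 0, 0.4, 0, 0, 0, 0, 0, 0])

```text
time: 32.45
eef_pos: [0.6247, 0.1329, -0.0105]
eef_rot: [-0.028, 1.0, -0.0, 0.0]
ft_force: [-4.1, -0.5, 6.3]
grip_width: 0.6
```

Emit:
jog_arm(rows=[0.7, 0, 0, 0, 0, 0, 0, 0.85, 0, 0, 0, 0, 0, 0, 1, 0, 0, 0, 0, 0, 0, 1, 0, 0, 0, 0, 0, 0, 1, 0, 0, -0.02, 0, 0, 0, 1, 0, 0, -0.04, 0, 0, 0, 1, 0, 0, -0.05, 0, 0, 0, 1, 0, 0, -0.03, 0, 0, 3.2, 1, 0.02, -0.03, 0, 0, 0, 0, 1, 0.026, -0.039, 0, 0, 0, 0])

```text
time: 33.45
eef_pos: [0.5806, 0.0643, 0.1304]
eef_rot: [-0.002, 1.0, -0.0, 0.003]
ft_force: [-0.2, 0.0, -0.1]
grip_width: 0.994
```

Emit:
jog_arm(rows=[1, 0.026, -0.039, 0, 0, 0, 0, 1, 0.026, -0.039, 0, 0, 0, 0, 1, 0.026, -0.039, 0, 0, 0, 0, 1, 0.026, -0.039, 0, 0, 0, 0, 1, 0.026, -0.039, 0, 0, 0, 0, 1, 0.026, -0.039, 0, 0, 0, 0, 1, 0.026, -0.039, 0, 0, 0, 0, 1, 0, 0, 0, 0, 0, 0, 1, 0, 0, 0, 0, 0, 0])

```text
time: 34.35
eef_pos: [0.3963, -0.21, 0.1281]
eef_rot: [0.001, 1.0, 0.0, 0.0]
ft_force: [0.6, 1.5, -0.1]
grip_width: 1.003
```

```bash
python3 - <<'E'
from h import *
m,w=shot('wrist','w26'); s=ctrl.get_state();print(s['eef_pos'],s['eef_rot'],s['time'])
m,im=shot('side','s26'); cv2.imwrite('pics/c26.png',np.vstack([w[80:340,:],cv2.resize(im[140:280,220:420],None,fx=3.2,fy=2.2)])[:,:,::-1])
b=max(blobs(w,'blue',(250,150,380,290)),key=cv2.contourArea);q=b.reshape(-1,2)
ap=cv2.approxPolyDP(cv2.convexHull(b),4,True).reshape(-1,2);print(ap.tolist(),plane(eyes.camera_model('wrist'),ap,.04).round(4).tolist())
m=eyes.camera_model('wrist');v0=q[:,1].min();v1=q[:,1].max();r=q[(q[:,1]>v0+20)&(q[:,1]<v1-6)];mid=q[:,0].mean()
for nm,t in(('L',r[r[:,0]<mid]),('R',r[r[:,0]>mid])):
    X=plane(m,t,.04);c=np.polyfit(X[:,0],X[:,1],1);print(nm,np.degrees(np.arctan(c[0])),'y at .43',np.polyval(c,.43))
E
```

```text
[ 0.39683235 -0.20912157  0.1280476 ] [3.07671912e-04 9.99999908e-01 2.12599693e-04 2.11083765e-04] 34.4
[[336, 187], [333, 269], [286, 268], [285, 186]] [[0.3882, -0.1909, 0.04], [0.4776, -0.192, 0.04], [0.4764, -0.2413, 0.04], [0.3873, -0.2392, 0.04]]
L -0.6492429993874994 y at .43 -0.2403115377685772
R -0.5259880345233969 y at .43 -0.19129085699353354
```

View pics/c26.png

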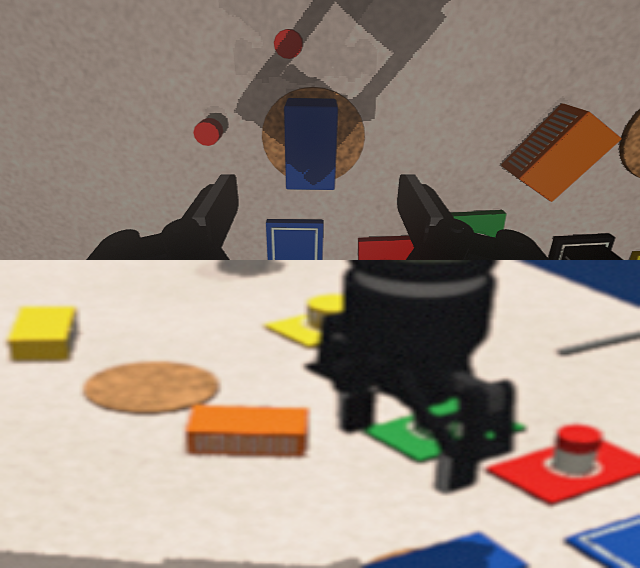

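Emit:
jog_arm(rows=[1, -0.034, -0.0065, 0, 0, 0, 0, 1, 0, 0, 0, 0, 0, 0.6, 1, 0, 0, 0.04, 0, 0, 0, 1, 0, 0, 0.04, 0, 0, 0, 1, 0, 0, 0.03, 0, 0, 0, 1, 0, 0, 0.02, 0, 0, 0, 1, 0, 0, 0.01, 0, 0, 0, 1, 0, 0, 0, 0, 0, 0, 1, 0, 0, 0, 0, 0, 0])

```text
time: 35.35
eef_pos: [0.4317, -0.2156, -0.0112]
eef_rot: [0.004, 1.0, -0.0, 0.001]
ft_force: [0.5, 0.2, 0.9]
grip_width: 1.002
```

```bash
python3 - <<'E'
from h import *
m,im=shot('side','s27'); a=im[210:330,310:440]; a=cv2.resize(a,None,fx=3,fy=3); m,w=shot('wrist','w27');b=cv2.resize(w[140:300,200:440],None,fx=1.8,fy=2.25)
cv2.imwrite('pics/c27.png',np.hstack([a,b])[:,:,::-1]); s=ctrl.get_state();print(s['eef_pos'],s['eef_rot'],s['grip_width'],s['ft_force'])
E
```

```text
[ 0.43220172 -0.21636072 -0.01051178] [ 4.69791002e-03  9.99987680e-01 -9.48404754e-04  1.29236448e-03] 0.9985900934553835 [-0.16453184 -0.14945987  0.44379993]
```

View pics/c27.png

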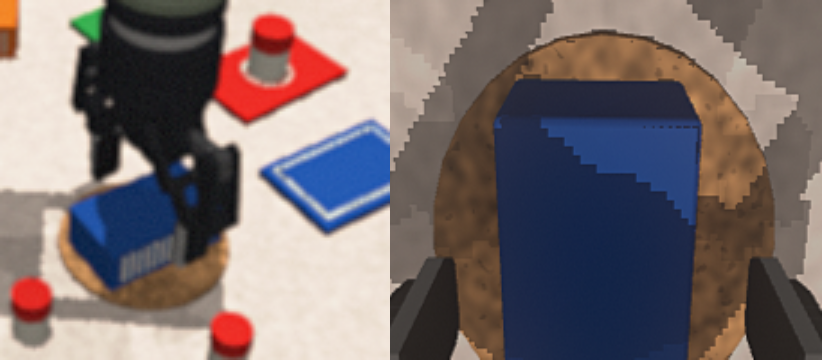

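Emit:
jog_arm(rows=[0.75, 0, 0, 0, 0, 0, 0, 0.6, 0, 0, 0, 0, 0, 0, 0.5, 0, 0, 0, 0, 0, 0, 0.4, 0, 0, 0, 0, 0, 0, 0.4, 0, 0, 0, 0, 0, 0, 0.4, 0, 0, 0, 0, 0, 0, 0.4, 0, 0, -0.01, 0, 0, 0, 0.4, 0, 0, -0.02, 0, 0, 0, 0.4, 0, 0, 0, 0, 0, 0, 0.4, 0, 0, 0, 0, 0, 0], grip_force=40)

```text
time: 36.45
eef_pos: [0.4308, -0.2158, 0.0182]
eef_rot: [0.005, 1.0, -0.0, 0.0]
ft_force: [0.5, -0.1, -1.1]
grip_width: 0.6
```

Emit:
jog_arm(rows=[0.4, 0, 0, -0.03, 0, 0, 0, 0.4, 0, 0, -0.04, 0, 0, 0, 0.4, -0.034, -0.005, 0, 0, 0, 0, 0.4, -0.034, -0.005, 0, 0, 0, 0, 0.4, -0.034, -0.005, 0, 0, 0, 0, 0.4, -0.034, -0.005, 0, 0, 0, 0, 0.4, -0.034, -0.0045, 0, 0, 0, 0, 0.4, 0, 0, 0, 0, 0, 0, 0.4, 0, 0, 0, 0, 0, 0])

```text
time: 37.35
eef_pos: [0.5995, -0.2412, 0.0858]
eef_rot: [0.005, 1.0, 0.001, -0.002]
ft_force: [0.3, -0.5, -2.1]
grip_width: 0.602
```

```bash
python3 - <<'E'
from h import *
m,w=shot('wrist','w28');cv2.imwrite('pics/c28.png',w[:,:,::-1]); s=ctrl.get_state();print(s['eef_pos'],s['eef_rot'],s['grip_width'],s['ft_force'],s['time'])
E
```

```text
[ 0.59885727 -0.24107193  0.08606636] [ 4.90983190e-03  9.99985801e-01  9.08937172e-04 -1.86143411e-03] 0.6019307498639688 [-0.87506561  0.76013056 -1.51218551] 37.4
```

View pics/c28.png

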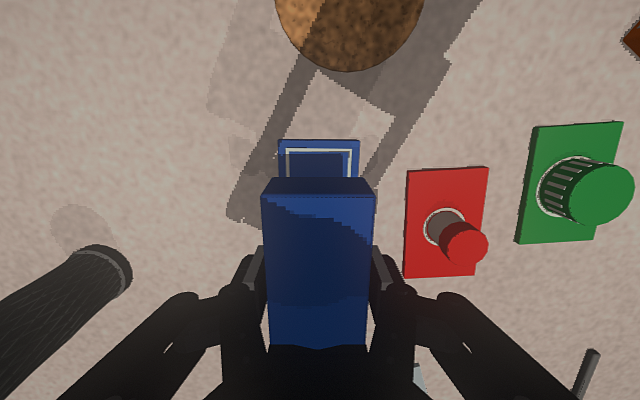

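Emit:
jog_arm(rows=[0.4, 0, 0, 0.03, 0, 0, 0, 0.4, 0, 0, 0.03, 0, 0, 0, 0.4, 0, 0, 0.02, 0, 0, 0, 0.4, 0, 0, 0.007, 0, 0, 0, 0.4, 0, 0, 0.003, 0, 0, 0, 0.4, 0, 0, 0, 0, 0, 0, 0.4, 0, 0, 0, 0, 0, 0])

```text
time: 38.1
eef_pos: [0.6016, -0.2426, -0.0003]
eef_rot: [0.005, 1.0, -0.001, 0.001]
ft_force: [0.4, 0.1, -2.3]
grip_width: 0.6
```

Emit:
jog_arm(rows=[0.4, 0, 0, 0.0015, 0, 0, 0, 0.4, 0, 0, 0.0015, 0, 0, 0, 0.4, 0, 0, 0, 0, 0, 0, 0.4, 0, 0, 0, 0, 0, 0])

```text
time: 38.5
eef_pos: [0.6005, -0.2419, -0.0049]
eef_rot: [0.005, 1.0, -0.0, 0.0]
ft_force: [0.0, -0.3, -2.2]
grip_width: 0.601
```

Emit:
jog_arm(rows=[0.4, 0, 0.001, 0.002, 0, 0, 0, 0.4, 0, 0, 0.002, 0, 0, 0, 0.4, 0, 0, 0, 0, 0, 0, 0.4, 0, 0, 0, 0, 0, 0])

```text
time: 38.9
eef_pos: [0.6007, -0.2408, -0.0089]
eef_rot: [0.005, 1.0, -0.0, 0.0]
ft_force: [-0.1, 0.8, -1.1]
grip_width: 0.603
```

Emit:
jog_arm(rows=[0.4, 0, 0, 0.0015, 0, 0, 0, 0.4, 0, 0, 0, 0, 0, 0, 0.4, 0, 0, 0, 0, 0, 0])

```text
time: 39.2
eef_pos: [0.6007, -0.2408, -0.009]
eef_rot: [0.005, 1.0, -0.0, 0.0]
ft_force: [-3.8, 2.7, 7.3]
grip_width: 0.604
```

Emit:
jog_arm(rows=[0.7, 0, 0, 0, 0, 0, 0, 0.85, 0, 0, 0, 0, 0, 0, 1, 0, 0, 0, 0, 0, 0, 1, 0, 0, 0, 0, 0, 0, 1, 0, 0, -0.02, 0, 0, 0, 1, 0, 0, -0.04, 0, 0, 0, 1, 0, 0, -0.05, 0, 0, 0, 1, 0, 0, -0.05, 0, 0, 0, 1, 0.03, -0.01, -0.03, 0, 0, 0, 1, 0.04, -0.02, 0, 0, 0, 0])

```text
time: 40.2
eef_pos: [0.5346, -0.272, 0.1868]
eef_rot: [0.003, 1.0, -0.004, 0.006]
ft_force: [0.5, -0.6, 0.7]
grip_width: 0.997
```

Emit:
jog_arm(rows=[1, 0.04, -0.02, 0, 0, 0, 0, 1, 0.04, -0.02, 0, 0, 0, 0, 1, 0.04, -0.025, 0, 0, 0, 0, 1, 0.04, -0.03, 0, 0, 0, 0, 1, 0.04, -0.03, 0, 0, 0, 0, 1, 0.03, -0.03, 0, 0, 0, 0, 1, 0.02, -0.03, 0, 0, 0, 0, 1, 0, 0, 0, 0, 0, 0, 1, 0, 0, 0, 0, 0, 0])

```text
time: 41.1
eef_pos: [0.2779, -0.4529, 0.1793]
eef_rot: [0.006, 1.0, 0.0, 0.0]
ft_force: [0.4, 0.2, -0.5]
grip_width: 0.999
```

```bash
python3 - <<'E'
from h import *
m,t=shot('top','t29');m,s=shot('side','s29')
cv2.imwrite('pics/c29.png',np.hstack([cv2.resize(t[90:280,200:460],None,fx=1.5,fy=2),cv2.resize(s[150:300,290:470],None,fx=2.2,fy=2.533)])[:,:,::-1])
print(ctrl.get_state()['eef_pos'],ctrl.get_state()['time'])
E
```

```text
[ 0.27885062 -0.45178043  0.17920515] 41.2
```

View pics/c29.png

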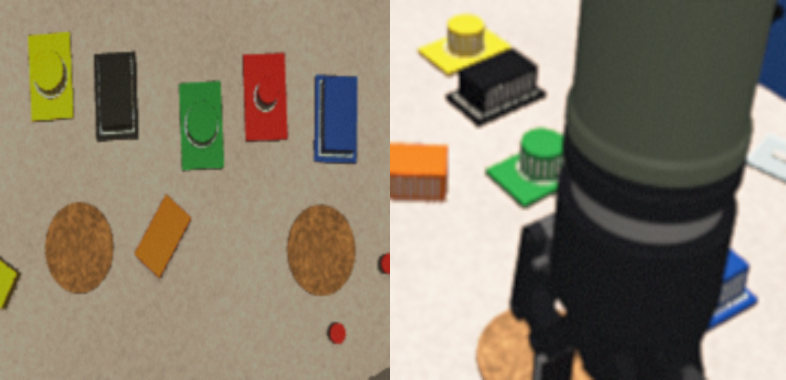

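```bash
python3 - <<'E'
from h import *
m,t=load('t29')
A=cv2.resize(t[105:170,250:305],None,fx=7,fy=7,interpolation=cv2.INTER_CUBIC);B=cv2.resize(t[117:182,400:455],None,fx=7,fy=7,interpolation=cv2.INTER_CUBIC)
o=np.clip(np.hstack([A.astype(float)*2.0,B*1.6]),0,255).astype(np.uint8)
cv2.imwrite('pics/c30.png',o[:,:,::-1])
E
```

```text
(no output)
```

View pics/c30.png

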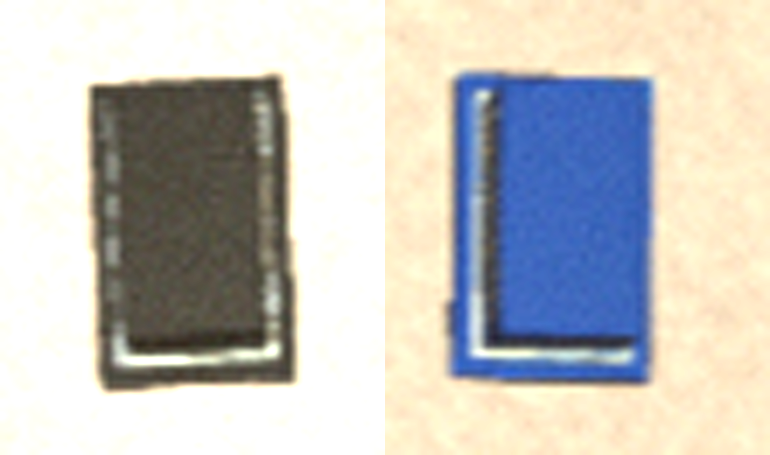

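```bash
python3 - <<'E'
from h import *
m,t=load('t29')
def P(u,v,z,u0,v0): return plane(m,[(u0+(u+.5)/7-.5,v0+(v+.5)/7-.5)],z)[0].round(4)
print('black corners LB,RB,',P(128,338,.042,250,105),P(267,335,.042,250,105),'top L,R',P(113,90,.042,250,105),P(254,85,.042,250,105))
print('blue LB, L top',P(112,335,.042,400,117),P(114,95,.042,400,117),'RB',P(250,335,.042,400,117))
for c,roi,z in(('yellow',(215,100,255,155),.04),('green',(315,125,355,180),.04),('red',(358,112,396,165),.053)):
    im=t[roi[1]:roi[3],roi[0]:roi[2]];cv2.imwrite(f'pics/z_{c}.png',cv2.resize(im,None,fx=8,fy=8,interpolation=cv2.INTER_CUBIC)[:,:,::-1])
zs=[cv2.imread(f'pics/z_{c}.png') for c in('yellow','green','red')];h=min(z.shape[0] for z in zs);o=np.hstack([z[:h,:260] for z in zs]);cv2.imwrite('pics/c31.png',o)
print(h,[z.shape for z in zs])
E
```

```text
black corners LB,RB, [0.58  0.152 0.042] [0.5816 0.1029 0.042 ] top L,R [0.6692 0.1592 0.042 ] [0.6716 0.1091 0.042 ]
blue LB, L top [ 0.5553 -0.2139  0.042 ] [ 0.6416 -0.2151  0.042 ] RB [ 0.5559 -0.2628  0.042 ]
424 [(440, 320, 3), (440, 320, 3), (424, 304, 3)]
```

View pics/c31.png

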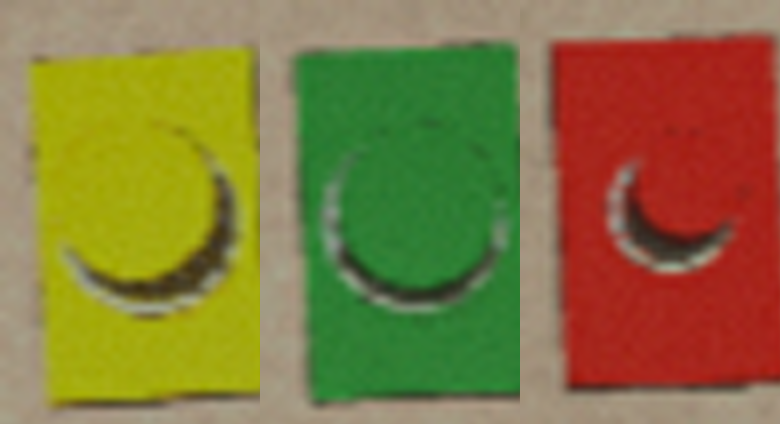

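```bash
python3 - <<'E'
from h import *
m,t=load('t29')
for n,p,z,pl in(('yellow',(231.8,124.9),.04,(.6495,.245)),('green',(334.1,150.6),.04,(.589,-.0122)),('jar',(378.6,134.6),.053,(.6275,-.120))):
    X=plane(m,[p],z)[0];print(n,X.round(4),'err mm',((X[:2]-pl)*1000).round(1))
_,s=load('s26');ms=eyes.camera_model('side')
# heights: stage/jar tops seen from side before (s21) vs top
s=ctrl.get_state();print(s['grip_width'],s['ft_force'],np.abs(s['dq']).max(),s['time'])
E
```

```text
yellow [0.6497 0.2434 0.04  ] err mm [ 0.2 -1.6]
green [ 0.5879 -0.012   0.04  ] err mm [-1.1  0.2]
jar [ 0.6268 -0.121   0.053 ] err mm [-0.7 -1. ]
0.9975870260266076 [ 0.94584264  0.07585115 -0.20684075] 0.017297120365713622 41.2
```

```bash
python3 -c "
from plant import ctrl
print(ctrl.hand_in())"
```

```text
the job is handed in; nothing more can be done
None
```

I handed the job in at about 41 s with all five parts set down on the plinths of their own colours. The gripper was open and clear of everything.

**Last checks (top view):**

| Part | Off its plinth centre |
|---|---|
| Yellow stage | about 2 mm |
| Green stage | about 1 mm |
| Red-capped jar | about 1 mm |
| Blue cassette | about 1 mm, along its plinth within about 1° |
| Black cassette | about 4 mm, along its plinth within about 1° |

The limits are 12 mm and about 10°. Each part met its plinth at the expected height before I let go. In the pictures each part looks upright, but in the last side view the arm hid the jar and most of the blue cassette. The jar showed upright in earlier side pictures; the blue cassette I checked only in the top view.

**What went wrong:**
- **Jar grasp:** the first attempt missed. The pictures and the no-contact evidence put the real fingertips about 30 mm (shut) to 42 mm (open) behind the reported TCP, against 0 to 13 mm in the text. The fingers closed on top of the cap and tilted the jar by about 20°. I eased it back upright and used the measured offset from then on.
- **Yellow stage grasp:** the first lift also raised the blue cassette by about 28 mm. I set both back down and regripped higher.

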